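Put the LED candles on charge

ROBOT

A 7-joint arm with a two-finger parallel gripper is mounted at the origin on the work surface. World frame = base frame: x ahead of the robot, y to its left, z up, the work surface at z = 0. Lengths are in m, angles in rad, forces in N, time in s.
With the tool pointing down it reaches from about 0.425 to 0.975 m from the base axis. Payload 16.7 kg.
Tool frame: the origin (TCP) lies midway between the tips of the shut fingers; the grasp point (between the pads) lies 19 mm behind it (grasp_offset is the distance from the TCP to the grasp point, in m); z points along the fingers, y is the direction in which the jaws open and shut (so a half turn about z gives the same grasp; the last joint's range is limited). The gripper opens to 85 mm and grips with 20 to 120 N. Pads are 22 mm wide; open, the fingers measure 114 mm over their backs; the gripper's body (76 mm by 85 mm) begins 54 mm behind the grasp point. The pads swing forward as they close: fully open they stand 13 mm farther back than shut.
Start: joints at [1.058, 0.426, 0.074, 1.606, -0.034, 1.111, -0.067], TCP at [0.24, -0.631, 0.207] pointing down, gripper open.
Joint ranges: [-2.85, 2.85], [-0.5, 2.14], [-1.23, 1.37], [0.21, 2.46], [-1.02, 4.16], [0.16, 2.05], [-2.73, 2.73]. Speed limits (rad/s): [1.89, 1.89, 2.39, 2.39, 3.01, 3.01, 3.01].

INTERFACE

Orientations are given as a unit quaternion [w, x, y, z].
In Python, from cell import * gives the robot as it stands.
- The arm moves only by the shell command python3 -m pendant 'ROWS' [FORCE]. ROWS is JSON, a list of rows, each a list of 3 entries, a list of its own where there are three numbers: the finger opening in cm, from 0 to 8.54, then the shift along the tool's x, y, z in cm, then the turn, a rotation vector about the tool's x, y, z in degrees. In form: [[claw, [dx, dy, dz], [wx, wy, wz]], ...]. A call has 1 to 20 rows; each row shifts and turns the commanded pose from where the row before left it, along the tool's axes as they then stand; what a row does not reach is not made up. A row lasts 1/8 s, in which the tool goes at most 62.5 mm and 10.7 degrees, less where a joint would pass 70% of its speed; a pose out of reach is approached as far as the arm can. A call is refused whole if a number of a shift passes 6.25 or a number of a turn 10.7, either way. A call with a gripper value outside its range is refused whole. The fingers move at their own pace and stop on an object; FORCE is the grip in N (left out, the last holds). Time passes only in rows, so rows that do not move let the fingers close. It gives the time, the measured TCP pose, the force and the opening at its end, in the units of the state.
- get_obs(): the state, without advancing time (a new reading comes with each control period).
- get_image(name): name is "scene" or "top" or "wrist"; returns a dict with "frame" (420x560x3 uint8, red, green, blue), "fov_y" (degrees; the focal length in pixels is half the picture's height over the tangent of half this angle, whatever the lens; pixels are square), "cx", "cy" (the principal point, pixels), "R" (3x3) and "t" (3): a world point X has camera coordinates R X + t; the wrist camera has in their place "mount" (4x4, takes a point from camera to tool coordinates, whose origin is the TCP and whose axes are the flange's). Camera axes: x right, y down, z forward; pixel columns grow to the right and rows downward; lengths in m; the calibration is good to about 2 mm. A picture is of the moment at which its call begins: read the wrist's pose just before it. There is no depth.
- sign_off(): hands the job in, once; it reports no verdict.
The state is a dict: "time": time; "joint_pos": joint angles; "qd": joint speeds; "tau": joint torques, N m; "eef_pos": TCP position; "tool_rot": TCP orientation; "force": force on the tool from outside, world axes, zero at the start; "wrist_torque": the same for the moment, N m; "gripper_width": finger opening in m.
Only numpy, scipy, OpenCV 4.12 (cv2) and the standard library are available. Lean on these libraries where they do the work, as an engineer would, in place of code of your own. Each camera call takes 0.05 s, during which the arm holds its last target.

TASK

Hold the charging box's lid up by standing the steel napkin weight on its lever pad, then stand every LED candle upright inside the box. Then take the weight off so the lid closes and stand it back in the middle of the blue coaster, and only after that set the timer: turn its dial until the white pointer is at the black mark, pushing the timer down as you turn so that the casing does not spin or slide. Leave the tumblers and the bowl where they are.

Things in the scene. Friction and masses are not known exactly. Their poses are not given: they have to be found in the camera images.
- box_floor (a point): Charging box: a grey plastic tray 170 x 290 x 65 mm (x, y, z; walls and floor 5 mm), fixed to the glass, with a clear lid. This point is the centre of its inner floor, 5 mm above the glass; inner space 160 x 280 mm, 60 mm deep. Its x axis points to the hinge side (away from the robot), y along the width, z up. Candles may stand anywhere on the floor.
- lid (a joint): Angle of the clear 170 x 290 x 4 mm lid, hinged along the +x rim of the box: 0 shut, 1.6 rad raised (just past upright). It is geared to the lever (4.57 times the lever angle) and goes up only as the lever goes down; a spring closes it, softly, in about a second once the lever is free.
- lid_edge (a point): Middle of the free edge of the lid (the edge towards the robot when shut, 69 mm above the glass).
- lever (a joint): Angle of the lid-lift lever: 0 up (lid shut), 0.35 rad fully down (lid raised). Takes about 5 N on the pad at first and less lower down; damped, so it needs 1 to 3 s under the weight to go down. The napkin weight alone, standing near the middle of the pad, pushes it right down and keeps it there.
- lever_pad (a point): Lever pad: a square rubber-topped plate, 64 x 64 x 6 mm, at the end of an arm out of the -y side of the box, 110 mm out from its pivot. This point is the middle of its upper face; its y axis points along the arm to the box. Up, the pad is 77 mm above the glass, sloping 10 degrees up away from the box; down, about 38 mm, sloping 10 degrees the other way.
- weight_center (a point): Napkin weight, loose, solid turned steel, about 0.6 kg, 62 mm tall: a 54 mm dia base 30 mm high, above it a neck and a 30 mm dia cylindrical knob (from 42 to 62 mm above its underside). This point is on its axis half-way up, 31 mm above its underside. Starts upright on the coaster.
- weight_grip (a point): Middle of the knob of the napkin weight, where to grip it, on its axis 52 mm above its underside.
- coaster_top (a point): Blue silicone coaster, a flat disc 96 mm dia and 5 mm thick, fixed. This point is the centre of its upper face.
- timer_mark (a point): Countertop timer: a loose, light (0.2 kg) round white casing, 88 mm dia and 30 mm high, with a dial on top. This point is the middle of the one black mark on the casing's top, 35.5 mm from the dial's axis. Unless the timer is pushed down (10 N is plenty) the whole casing spins with the stiff dial.
- dial_grip (a point): Dial of the timer: a disc 54 mm dia and 5 mm thick on top of the casing, with an upright grip bar 46 mm long, 13 mm wide and 22 mm high across it. This point is on its axis, 47 mm above the glass, 12 mm above the disc, 10 mm below the bar's top. The bar lies along this point's x axis; the white pointer end of the bar is at -x.
- dial (a joint): Angle of the dial, growing clockwise seen from above, range 0 to 2.6 rad, stays where it is left (friction 0.12 N m); the pointer is at the black mark at 1.2 rad. Starts at 0 to 0.4.
- candle0_center (a point): Rechargeable LED candle, loose, a white cylinder 44 mm dia and 40 mm high, 70 g, with a small clear flame tip on top (9 mm more). This point is on its axis half-way up the cylinder, 20 mm above its underside. Between four and six candles are present; they start upright in front of the box.
- candle1_center (a point): Rechargeable LED candle, loose, a white cylinder 44 mm dia and 40 mm high, 70 g, with a small clear flame tip on top (9 mm more). This point is on its axis half-way up the cylinder, 20 mm above its underside. Between four and six candles are present; they start upright in front of the box.
- candle2_center (a point): Rechargeable LED candle, loose, a white cylinder 44 mm dia and 40 mm high, 70 g, with a small clear flame tip on top (9 mm more). This point is on its axis half-way up the cylinder, 20 mm above its underside. Between four and six candles are present; they start upright in front of the box.
- candle3_center (a point): Rechargeable LED candle, loose, a white cylinder 44 mm dia and 40 mm high, 70 g, with a small clear flame tip on top (9 mm more). This point is on its axis half-way up the cylinder, 20 mm above its underside. Between four and six candles are present; they start upright in front of the box.
- candle4_center (a point): Rechargeable LED candle, loose, a white cylinder 44 mm dia and 40 mm high, 70 g, with a small clear flame tip on top (9 mm more). This point is on its axis half-way up the cylinder, 20 mm above its underside. Between four and six candles are present; they start upright in front of the box.
- candle5_center (a point): Rechargeable LED candle, loose, a white cylinder 44 mm dia and 40 mm high, 70 g, with a small clear flame tip on top (9 mm more). This point is on its axis half-way up the cylinder, 20 mm above its underside. Between four and six candles are present; they start upright in front of the box.
- tumbler0_rim (a point): Clear plastic tumbler, 70 mm dia and 105 mm tall, a bystander; centre of its mouth.
- tumbler1_rim (a point): Another such tumbler, a bystander; centre of its mouth.
- bowl: Wooden bowl upside down, 136 mm dia and 60 mm high, a bystander; centre of its underside.

How it is judged:
By the outcome, as a careful person would: the job done as asked, in the order asked, and still so for the second after the job is handed in, with the robot touching nothing.
Of candle0, candle1, candle2, candle3, candle4, candle5 only 4 to 6 are there at a start; the rules pass over those that are not, and their reading is None.
At some moment in a run one of candle0, candle1, candle2, candle3, candle4, candle5 may be knocked a few centimetres aside while the robot is not near it.
It also fails if it takes over 210 s, if anything falls off the work surface, if the arm or the gripper's body presses on something with over 40 N, if the wrist force passes 120 N, or if a joint passes its speed limit or range.

## Working session

There is one attempt and no reset: what is moved stays moved. The work goes in short steps, Python scripts to look and compute and a shell command to move; the robot and the scene stay as the last step left them, time stands still between calls to the robot, and variables do not carry over. Pictures are saved under pics/ and viewed, and the job is handed in when it is done.

```bash
ls; mkdir -p pics
python3 - <<'E'
from cell import *
import cv2,numpy as np
o=get_obs();print({k:np.round(v,3).tolist() for k,v in o.items()})
for n in("scene","top","wrist"):
    d=get_image(n);cv2.imwrite(f"pics/{n}0.png",d["frame"][:,:,::-1])
    print(n,d["fov_y"],d["cx"],d["cy"],[ (k,np.round(d[k],4).tolist()) for k in d if k in("R","t","mount")])
E
```

```text
pics
{'time': 0.0, 'joint_pos': [1.059, 0.427, 0.074, 1.607, -0.034, 1.111, -0.067], 'qd': [-0.001, 0.0, -0.0, -0.001, 0.0, -0.001, -0.0], 'tau': [-0.0, -94.984, 3.761, -46.353, 0.019, 0.01, -0.0], 'eef_pos': [0.239, -0.631, 0.207], 'tool_rot': [-0.001, 0.984, 0.18, -0.0], 'force': [0.145, 0.426, 0.008], 'wrist_torque': [-0.039, 0.001, -0.034], 'gripper_width': 0.085}
scene 53.7284952243588 275.5587657812684 206.68436553452446 [('R', [[-0.7173, 0.6967, -0.0025], [0.5653, 0.5799, -0.5866], [-0.4073, -0.4223, -0.8098]]), ('t', [0.3572, -0.2386, 1.2629])]
top 48.29477161760797 273.1345937651376 210.63024740780278 [('R', [[0.0203, -0.9998, 0.0065], [-0.9947, -0.0208, -0.1009], [0.101, -0.0045, -0.9949]]), ('t', [0.0005, 0.5221, 1.485])]
wrist 61.24021509107903 282.2648524301085 208.36086783596096 [('mount', [[-0.0, -0.9564, -0.292, 0.074], [1.0, -0.0, 0.0001, 0.001], [-0.0001, -0.292, 0.9564, -0.1675], [0.0, 0.0, 0.0, 1.0]])]
```

View pics/scene0.png

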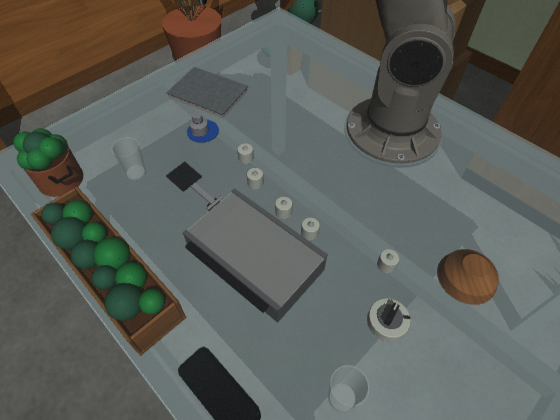

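View pics/top0.png

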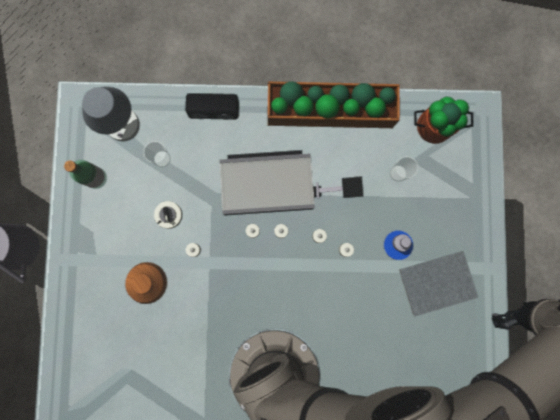

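View pics/wrist0.png

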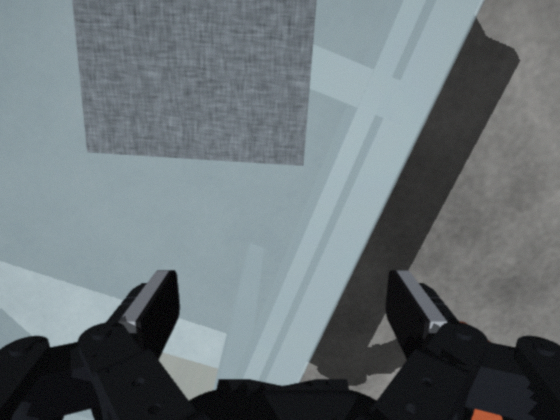

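The scene and top pictures show five candles: top pixels (252,230), (281,230), (320,236), (347,250) and (193,249). The weight is on the coaster at (398,245), the pad is at (352,187), the box is around (267,183), and the timer is at (168,215).

```bash
cat > h.py <<'E'
from cell import *
import cv2,numpy as np
def K(d):
    f=d["frame"].shape[0]/2/np.tan(np.radians(d["fov_y"]/2));return f,d["cx"],d["cy"]
def ray(d,uv,obs=None):
    f,cx,cy=K(d);v=np.array([(uv[0]-cx)/f,(uv[1]-cy)/f,1.])
    if "mount" in d:
        T=tcp(obs)@np.array(d["mount"]);return T[:3,3],T[:3,:3]@v
    R=np.array(d["R"]);t=np.array(d["t"]);return -R.T@t,R.T@v
def onz(d,uv,z,obs=None):
    o,v=ray(d,uv,obs);return o+v*(z-o[2])/v[2]
def q2R(q):
    from scipy.spatial.transform import Rotation as Ro
    return Ro.from_quat([q[1],q[2],q[3],q[0]]).as_matrix()
def tcp(o):
    T=np.eye(4);T[:3,:3]=q2R(o["tool_rot"]);T[:3,3]=o["eef_pos"];return T
def proj(d,X,obs=None):
    f,cx,cy=K(d)
    if "mount" in d:
        T=np.linalg.inv(tcp(obs)@np.array(d["mount"]));c=T[:3,:3]@X+T[:3,3]
    else: c=np.array(d["R"])@X+np.array(d["t"])
    return np.array([f*c[0]/c[2]+cx,f*c[1]/c[2]+cy])
def snap(name,fn,crop=None,s=1):
    o=get_obs();d=get_image(name);im=d["frame"][:,:,::-1]
    if crop: x0,y0,x1,y1=crop;im=im[y0:y1,x0:x1]
    if s!=1: im=cv2.resize(im,None,fx=s,fy=s,interpolation=cv2.INTER_CUBIC)
    cv2.imwrite("pics/"+fn,im);return d,o
def blobs(mask,amin=20):
    n,l,st,c=cv2.connectedComponentsWithStats(mask.astype(np.uint8))
    return [(c[i].round(2).tolist(),int(st[i,4]),st[i,:4].tolist()) for i in range(1,n) if st[i,4]>=amin]
def move(o,goal):
    "tool-frame shift in cm to goal"
    return (q2R(o["tool_rot"]).T@(np.array(goal)-o["eef_pos"])*100).round(2)
E
python3 - <<'E'
from h import *
d,o=snap("top","top1.png",(130,140,430,290),2.6)
im=d["frame"].astype(int);hsv=cv2.cvtColor(d["frame"],cv2.COLOR_RGB2HSV)
w=(im.min(2)>190)&(hsv[:,:,1]<40)
for b in blobs(w): print("w",b)
cand=(im[:,:,0]-im[:,:,2]>3)&(im.min(2)>120)
for b in blobs(cand):
    print("c",b,onz(d,b[0],.04)[:2].round(4))
bl=(im[:,:,2]-im[:,:,0]>90)
for b in blobs(bl): print("bl",b,onz(d,b[0],.005).round(4))
dk=im.max(2)<40
for b in blobs(dk): print("dk",b,onz(d,b[0],.077).round(4))
s,o=snap("scene","scene1.png",(160,70,430,350),2.1)
E
```

```text
w ([58.5, 105.12], 80, [56, 83, 5, 46])
w ([132.15, 117.27], 26, [129, 113, 7, 9])
w ([56.36, 136.88], 25, [55, 130, 3, 15])
w ([55.4, 151.3], 20, [55, 146, 2, 12])
w ([160.11, 156.17], 54, [156, 152, 10, 10])
w ([53.82, 174.12], 50, [53, 161, 3, 28])
w ([165.41, 209.4], 203, [153, 201, 27, 22])
w ([165.03, 224.79], 34, [160, 223, 12, 4])
w ([251.49, 230.01], 92, [246, 224, 12, 13])
w ([280.32, 230.18], 95, [275, 224, 12, 13])
w ([319.2, 235.31], 89, [314, 229, 12, 13])
w ([190.89, 249.06], 104, [185, 243, 13, 13])
w ([346.29, 249.29], 95, [341, 243, 12, 13])
c ([310.08, 5.39], 74, [306, 0, 11, 13]) [ 1.2137 -0.0983]
c ([317.75, 12.14], 28, [315, 6, 6, 11]) [ 1.1906 -0.1243]
c ([174.56, 47.56], 272, [165, 36, 24, 34]) [1.0561 0.3485]
c ([210.14, 44.73], 22, [207, 41, 7, 9]) [1.0686 0.2312]
c ([549.89, 53.98], 90, [543, 48, 15, 14]) [ 1.063  -0.8975]
c ([225.31, 56.81], 26, [223, 53, 6, 8]) [1.0282 0.1798]
c ([164.87, 75.26], 23, [161, 72, 9, 7]) [0.9605 0.3764]
c ([408.32, 79.91], 22, [406, 76, 5, 8]) [ 0.963  -0.4255]
c ([266.95, 95.0], 21, [266, 85, 2, 21]) [0.9012 0.0394]
c ([270.
[... 1408 characters left out ...]
 366.18], 65, [290, 357, 14, 22]) [ 0.0467 -0.0708  0.077 ]
dk ([260.79, 373.54], 239, [242, 362, 38, 24]) [0.0231 0.0387 0.077 ]
dk ([486.02, 375.62], 58, [480, 373, 15, 7]) [ 0.0297 -0.6412  0.077 ]
dk ([503.0, 380.15], 62, [496, 374, 15, 13]) [ 0.0174 -0.6923  0.077 ]
dk ([511.65, 385.9], 20, [509, 383, 6, 8]) [ 0.0011 -0.7179  0.077 ]
dk ([321.42, 391.32], 38, [316, 388, 13, 9]) [-0.0253 -0.1445  0.077 ]
dk ([400.83, 405.0], 1059, [372, 390, 59, 30]) [-0.0606 -0.383   0.077 ]
dk ([528.36, 405.82], 176, [516, 391, 23, 29]) [-0.0559 -0.7664  0.077 ]
dk ([307.55, 403.86], 58, [302, 394, 13, 21]) [-0.0624 -0.1033  0.077 ]
dk ([449.35, 399.82], 34, [446, 395, 7, 11]) [-0.0429 -0.529   0.077 ]
```

View pics/top1.png

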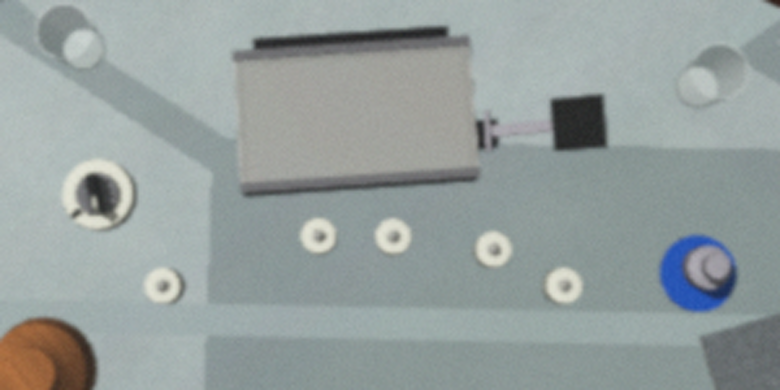

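View pics/scene1.png

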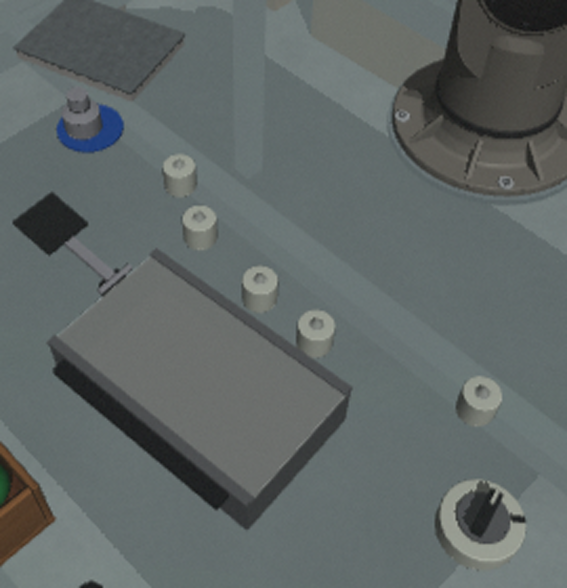

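Run:
```python
from h import *
d=get_image("top");o=get_obs()
print("cam",ray(d,(0,0))[0].round(3))
k=onz(d,(130+716/2.6,140+265/2.6),.067);print("knob",k)
s=get_image("scene")
print("knob scene",onz(s,(160+78/2.1,70+95/2.1),.067), "cam",ray(s,(0,0))[0].round(3))
print("pad top",onz(d,(352.5,187.5),.077),"pad scene",onz(s,(160+51/2.1,70+223/2.1),.077))
for n,u in (("nl",(243,193)),("nr",(479,179)),("fl",(235,52)),("fr",(470,38))): print(n,onz(d,(130+u[0]/2.6,140+u[1]/2.6),.067).round(3))
for n,u in (("nl",(350,390)),("nr",(157,252)),("fl",(247,512)),("fr",(51,342))): print("s",n,onz(s,(160+u[0]/2.1,70+u[1]/2.1),.067).round(3))
print("timer",onz(d,(168,215),.03),onz(s,(389.5,319),.03))
g=[k[0],k[1],.21];print(move(o,g)); print(q2R(o["tool_rot"]).round(3))
```

```text
cam [0.369 0.018 1.53 ]
knob [ 0.4282625  -0.40359701  0.067     ]
knob scene [ 0.42945688 -0.39641875  0.067     ] cam [0.905 0.423 0.884]
pad top [ 0.59497429 -0.23593868  0.077     ] pad scene [ 0.5991156  -0.22835926  0.077     ]
nl [0.503 0.167 0.067]
nr [ 0.526 -0.118  0.067]
fl [0.676 0.182 0.067]
fr [ 0.699 -0.105  0.067]
s nl [0.507 0.174 0.067]
s nr [ 0.532 -0.112  0.067]
s fl [0.681 0.194 0.067]
s fr [ 0.699 -0.097  0.067]
timer [0.50044294 0.34855245 0.03      ] [0.50806679 0.35785036 0.03      ]
[ 25.72 -14.56  -0.28]
[[ 0.935  0.355 -0.   ]
 [ 0.355 -0.935  0.   ]
 [-0.    -0.    -1.   ]]
```

```bash
python3 -m pendant '[[8.5,[3.2,-1.8,-0.5],[0,0,0]],[8.5,[3.2,-1.8,-0.5],[0,0,0]],[8.5,[3.2,-1.8,-0.5],[0,0,-6]],[8.5,[3.2,-1.4,-0.5],[0,0,-8]],[8.5,[3.1,-1.2,0],[0,0,-10]],[8.5,[2.9,-0.2,0],[0,0,-10]],[8.5,[2.5,0.6,0],[0,0,-10]],[8.5,[1.0,1,0],[0,0,-10]],[8.5,[0,0,0],[0,0,-10]],[8.5,[0,0,0],[0,0,-10]],[8.5,[0,0,0],[0,0,0]]]' 60
python3 - <<'E'
from h import *
d,o=snap("wrist","w1.png")
print(o["time"],o["eef_pos"],o["joint_pos"],q2R(o["tool_rot"]).round(3).tolist())
E
```

```text
time: 1.72
eef_pos: [0.403, -0.448, 0.2276]
tool_rot: [0.0, 0.676, 0.737, 0.0]
force: [-1.1, 0.3, 0.6]
gripper_width: 0.0847
1.725 [ 0.40300328 -0.44803697  0.22756679] [ 0.92046239  0.30269093 -0.23378347  1.7385612   0.07713838  1.10916885
  0.74870286] [[-0.086, 0.996, 0.0], [0.996, 0.086, -0.0], [-0.0, 0.0, -1.0]]
```

View pics/w1.png

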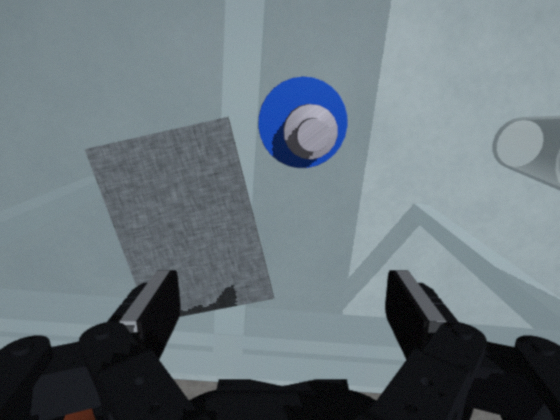

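The wrist picture shows the coaster disc centred near (303,122) and the knob's top at about (317,133).

Run:
```python
from h import *
o=get_obs();d=get_image("wrist")
im=d["frame"].astype(int)
bl=((im[:,:,2]-im[:,:,0])>60).astype(np.uint8)
c=max(cv2.findContours(bl,0,2)[0],key=cv2.contourArea)
e=cv2.fitEllipse(cv2.convexHull(c));print(e, "coaster",onz(d,e[0],.005,o))
k=onz(d,(317.5,133),.067,o);print("knob",k)
rb=onz(d,(311,131),.035,o);print("base approx",rb)
print(move(o,[k[0],k[1],.12]))
```

```text
((302.57122802734375, 121.37326049804688), (89.74925994873047, 91.22811126708984), 17.00544548034668) coaster [ 0.42008851 -0.39501293  0.005     ]
knob [ 0.43089978 -0.40095433  0.067     ]
base approx [ 0.42756956 -0.40206422  0.035     ]
[ 4.47  3.18 10.75]
```

```bash
python3 -m pendant '[[8.5,[1.5,1.0,2],[0,0,0]],[8.5,[1.5,1.0,3.5],[0,0,0]],[8.5,[1.5,1.1,3.5],[0,0,0]],[8.5,[0,0,2.5],[0,0,0]],[8.5,[0,0,0],[0,0,0]]]'
python3 - <<'E'
from h import *
d,o=snap("wrist","w2.png")
print(o["eef_pos"])
for z in(.067,.042,.0475): print(z,proj(d,np.array([.43,-.401,z]),o))
E
```

```text
time: 2.45
eef_pos: [0.4292, -0.4001, 0.111]
tool_rot: [-0.002, 0.677, 0.736, -0.0]
force: [-0.1, 0.3, 0.4]
gripper_width: 0.085
[ 0.42920173 -0.40007735  0.11101548]
0.067 [283.84151161 223.27903885]
0.042 [283.78003658 211.47444711]
0.0475 [283.79252099 213.871735  ]
```

View pics/w2.png

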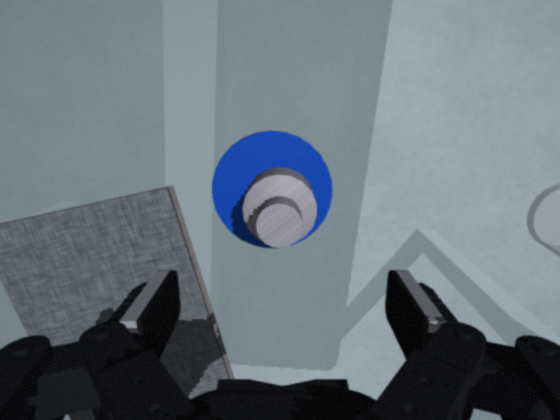

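The knob's top is at (280,227), about 2.5 mm off my estimate. I'll descend and grip.

```bash
python3 -m pendant '[[8.5,[-0.3,-0.1,2.5],[0,0,0]],[8.5,[0,0,2.5],[0,0,0]],[8.5,[0,0,2.0],[0,0,0]],[3,[0,0,0],[0,0,0]],[1.5,[0,0,0],[0,0,0]],[1.5,[0,0,0],[0,0,0]],[1.5,[0,0,0],[0,0,0]],[1.5,[0,0,0],[0,0,0]],[1.5,[0,0,0],[0,0,0]]]' 80
python3 - <<'E'
from h import *
d,o=snap("wrist","w3.png")
im=d["frame"].astype(int)
bl=((im[:,:,2]-im[:,:,0])>60).astype(np.uint8)
c=max(cv2.findContours(bl,0,2)[0],key=cv2.contourArea)
e=cv2.fitEllipse(cv2.convexHull(c));print(e, "coaster",onz(d,e[0],.005,o))
E
```

```text
time: 3.62
eef_pos: [0.4277, -0.405, 0.0437]
tool_rot: [-0.0, 0.677, 0.736, -0.001]
force: [-12.4, 1.2, 20.2]
gripper_width: 0.0152
((271.3710632324219, 206.0613250732422), (150.0326690673828, 157.95748901367188), 95.45417022705078) coaster [ 0.41994004 -0.3937677   0.005     ]
```

View pics/w3.png

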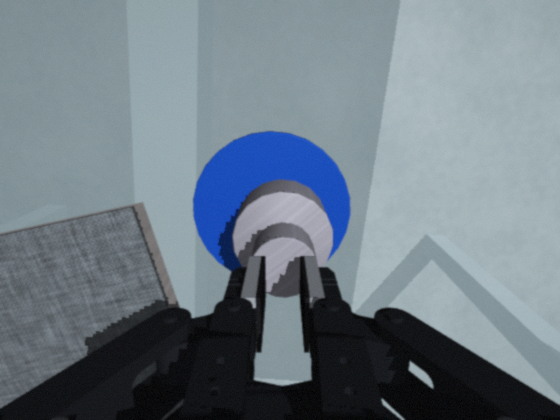

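The fingers closed to the commanded 15 mm, so they may be sitting on top of the knob instead of around it. I'll zoom in.

Run:
```python
import cv2
a=cv2.imread("pics/w3.png")[170:370,190:390];cv2.imwrite("pics/w3z.png",cv2.resize(a,None,fx=3,fy=3,interpolation=2))
a=cv2.imread("pics/w2.png")[120:260,200:340];cv2.imwrite("pics/w2z.png",cv2.resize(a,None,fx=4,fy=4,interpolation=2))
from h import *
d,o=snap("scene","s3z.png",(150,90,270,190),5)
```

```text
(no output)
```

View pics/w3z.png

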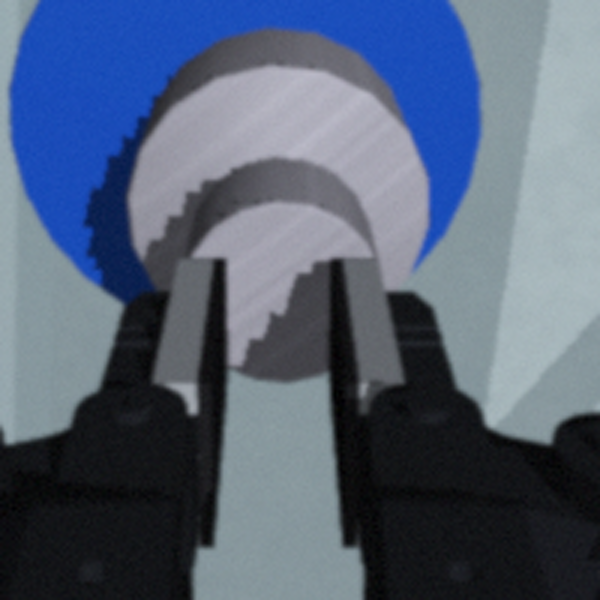

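View pics/s3z.png

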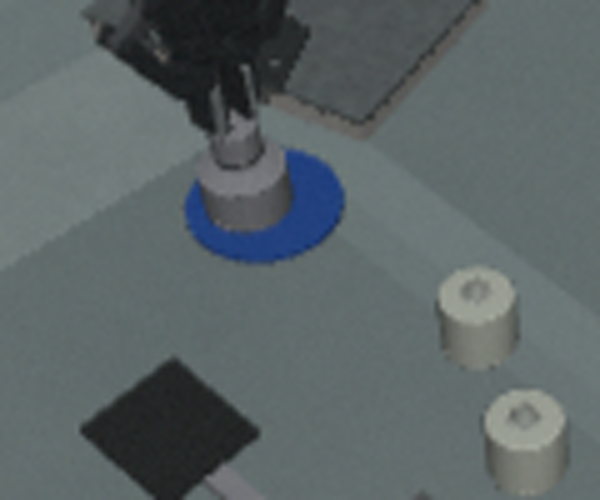

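The fingertips appear to be resting on the knob's top, so the true tips are about 23 mm behind the TCP value. I'll lift, open, go deeper and use the closing width as the check.

```bash
python3 -m pendant '[[1.5,[0,0,-1.5],[0,0,0]],[8.5,[0,0,-1],[0,0,0]],[8.5,[0.2,0.2,0],[0,0,0]],[8.5,[0,0,0],[0,0,0]],[8.5,[0,0,0],[0,0,0]],[8.5,[0,0,2.2],[0,0,0]],[8.5,[0,0,2.2],[0,0,0]],[8.5,[0,0,0],[0,0,0]],[2.6,[0,0,0],[0,0,0]],[2.6,[0,0,0],[0,0,0]],[2.6,[0,0,0],[0,0,0]],[2.6,[0,0,0],[0,0,0]],[2.6,[0,0,0],[0,0,0]]]' 40
python3 - <<'E'
from h import *
d,o=snap("wrist","w4.png",(160,120,420,400),2.1)
snap("scene","s4z.png",(150,90,270,190),5)
E
```

```text
time: 5.35
eef_pos: [0.431, -0.4023, 0.024]
tool_rot: [0.0, 0.677, 0.736, -0.0]
force: [-4.2, -0.6, 7.0]
gripper_width: 0.0284
```

View pics/w4.png

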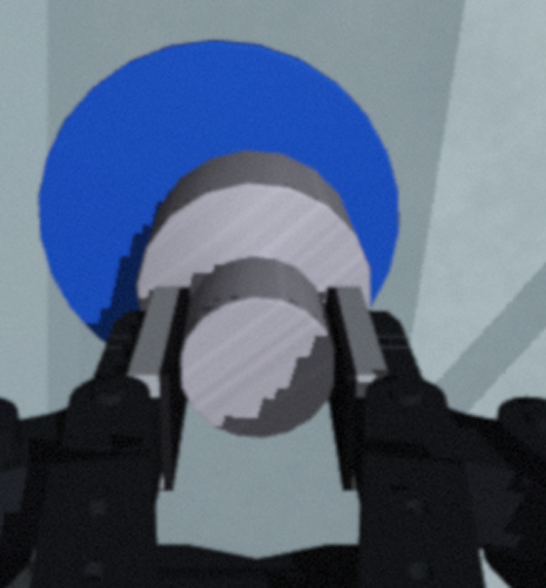

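View pics/s4z.png

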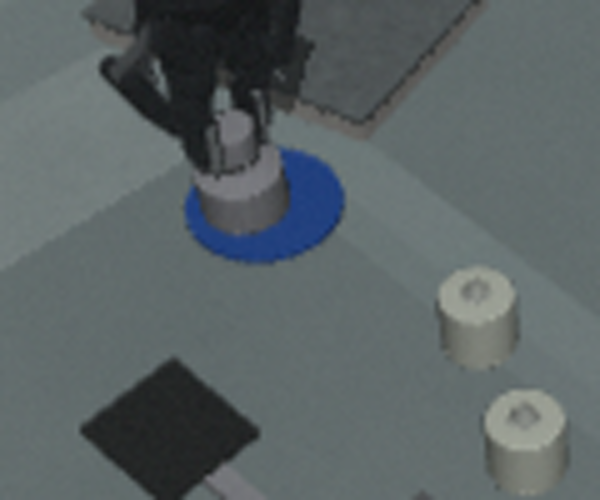

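The grip holds at 28.4 mm around the knob. Now I'll lift and carry it towards the pad.

```bash
python3 -m pendant '[[2.6,[0,0,-1],[0,0,0]],[2.6,[0,0,-3],[0,0,0]],[2.6,[0,0,-4],[0,0,0]],[2.6,[0.5,1,-4],[0,0,0]],[2.6,[1,2.5,-1],[0,0,0]],[2.6,[1.5,3,0],[0,0,0]],[2.6,[1.5,3,0],[0,0,0]],[2.6,[1.5,3,0],[0,0,0]],[2.6,[1.5,3,0],[0,0,0]],[2.6,[1,1.5,0],[0,0,0]],[2.6,[0.5,0.5,0],[0,0,0]],[2.6,[0,0,0],[0,0,0]]]' 60
python3 - <<'E'
from h import *
d,o=snap("wrist","w5.png")
for n,p in(("pad",[.597,-.235,.077]),): print(n,proj(d,np.array(p),o))
snap("scene","s5z.png",(100,70,300,220),4)
E
```

```text
time: 6.95
eef_pos: [0.5973, -0.2978, 0.1534]
tool_rot: [-0.0, 0.677, 0.736, -0.0]
force: [0.1, -0.3, -6.1]
gripper_width: 0.0277
pad [290.08884551 116.87039772]
```

View pics/w5.png

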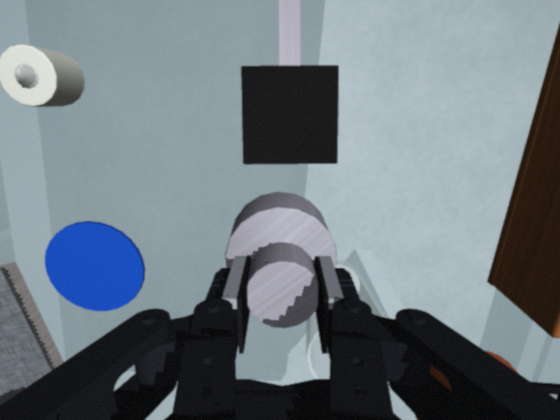

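View pics/s5z.png

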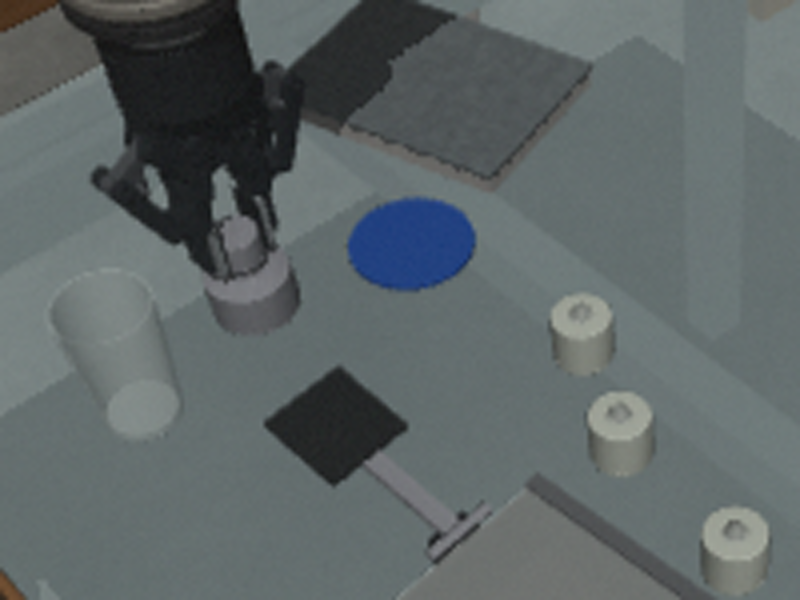

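The pad's centre is at (290,114) in the wrist view, which puts it at about (0.597, -0.2335). I'll go over it and lower slowly to the level-pad height.

```bash
python3 -m pendant '[[2.6,[1.5,0.1,0],[0,0,0]],[2.6,[2.5,0.2,0],[0,0,0]],[2.6,[1.8,0.2,0],[0,0,0]],[2.6,[0.6,0,1],[0,0,0]],[2.6,[0,0,2],[0,0,0]],[2.6,[0,0,1.5],[0,0,0]],[2.6,[0,0,0.4],[0,0,0]],[2.6,[0,0,0.3],[0,0,0]],[2.6,[0,0,0.3],[0,0,0]],[2.6,[0,0,0.3],[0,0,0]],[2.6,[0,0,0.3],[0,0,0]],[2.6,[0,0,0.3],[0,0,0]]]' 60
python3 - <<'E'
from h import *
d,o=snap("wrist","w6.png")
snap("scene","s6z.png",(100,90,300,240),4)
E
```

```text
time: 8.55
eef_pos: [0.5978, -0.2338, 0.0896]
tool_rot: [0.0, 0.677, 0.736, 0.0]
force: [0.2, -2.5, -1.1]
gripper_width: 0.028
```

View pics/w6.png

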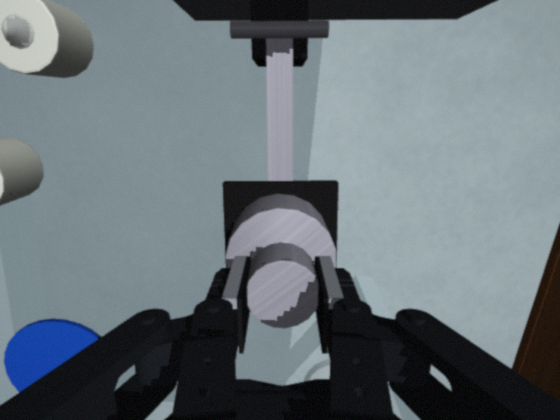

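View pics/s6z.png

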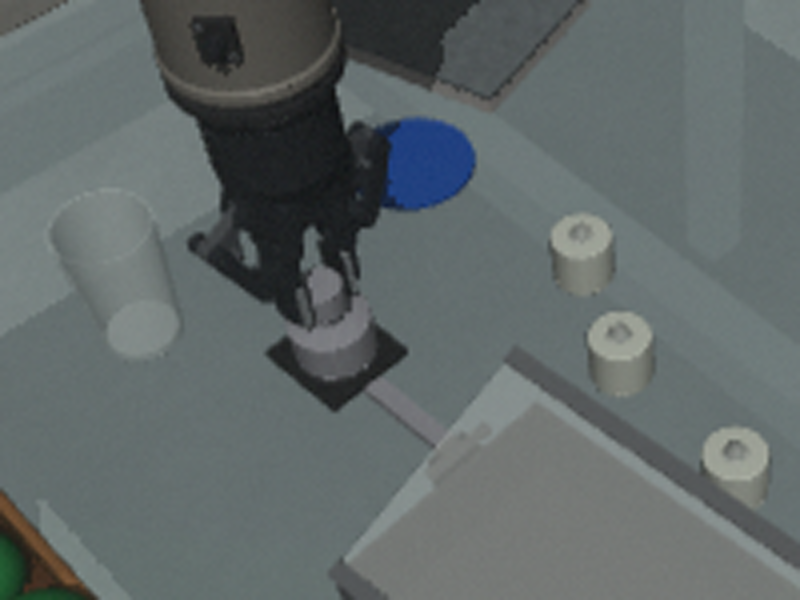

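The weight is on the pad, centred laterally, and the lid is rising. I'll push on to the level position and release.

```bash
python3 -m pendant '[[2.6,[0,0,0.3],[0,0,0]],[2.6,[0,0,0.3],[0,0,0]],[2.6,[0,0,0.3],[0,0,0]],[2.6,[0,0,0.3],[0,0,0]],[2.6,[0,0,0.2],[0,0,0]],[2.6,[0,0,0],[0,0,0]],[3.5,[0,0,0],[0,0,0]],[6,[0,0,0],[0,0,0]],[8,[0,0,0],[0,0,0]],[8.5,[0,0,-2],[0,0,0]],[8.5,[0,0,-4],[0,0,0]],[8.5,[0,0,-5],[0,0,0]],[8.5,[0,-1,-5],[0,0,0]],[8.5,[0,-5,0],[0,0,0]],[8.5,[0,-5,0],[0,0,0]],[8.5,[0,-5,0],[0,0,0]],[8.5,[0,0,0],[0,0,0]],[8.5,[0,0,0],[0,0,0]]]' 60
python3 - <<'E'
from h import *
d,o=snap("wrist","w7.png")
snap("scene","s7.png",(100,50,450,312),2.25)
d,o=snap("top","t7.png",(130,120,430,300),2.6)
E
```

```text
time: 10.9
eef_pos: [0.4388, -0.2468, 0.2368]
tool_rot: [0.001, 0.677, 0.736, 0.0]
force: [0.2, -0.1, -0.2]
gripper_width: 0.0848
```

View pics/s7.png

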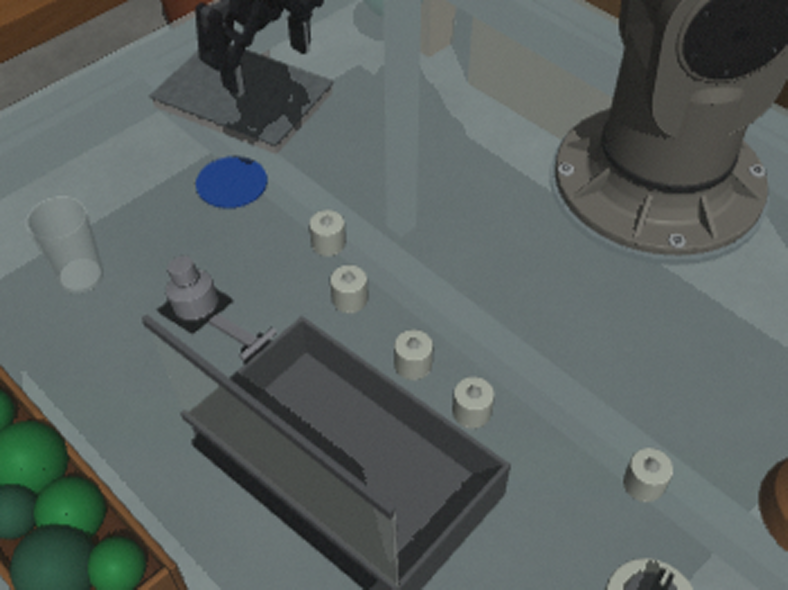

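View pics/t7.png

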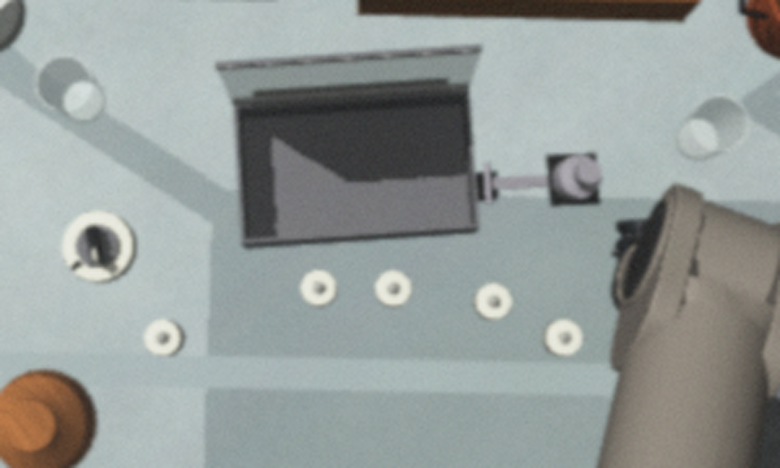

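The lid is up, with the weight standing on the lowered pad and the candles unmoved. Next I'll get the box pose and candle positions from the top view with the hand near c3.

```bash
cat >> h.py <<'E'
def candles(d,o=None,z=.04,amin=60,amax=100000):
    im=d["frame"].astype(int);m=((im[:,:,0]-im[:,:,2]>3)&(im.min(2)>110)).astype(np.uint8)
    m=cv2.morphologyEx(m,cv2.MORPH_CLOSE,np.ones((3,3),np.uint8))
    return [(b[0],b[1],onz(d,b[0],z,o)[:2].round(4).tolist()) for b in blobs(m,amin) if b[1]<amax]
E
python3 - <<'E'
from h import *
o=get_obs();d=get_image("top")
for n,u in (("nl",(245,245)),("nr",(479,230)),("fl",(236,101)),("fr",(469,88))): print(n,onz(d,(130+u[0]/2.6,120+u[1]/2.6),.065).round(3))
for c in candles(d,amax=200):
    if .35<c[2][0]<.5: print("top",c)
w=get_image("wrist");o=get_obs()
for c in candles(w,o,amin=300): print("wrist",c)
print(move(o,[.402,-.2225,.15]))
E
```

```text
nl [0.503 0.165 0.065]
nr [ 0.528 -0.118  0.065]
fl [0.68  0.181 0.065]
fr [ 0.702 -0.103  0.065]
top ([252.28, 230.41], 148, [0.4559, 0.0764])
top ([280.88, 230.72], 148, [0.4568, -0.0146])
top ([319.16, 235.55], 154, [0.444, -0.1367])
top ([192.4, 249.47], 152, [0.3916, 0.2645])
top ([345.92, 249.46], 164, [0.4016, -0.2221])
wrist ([295.78, 60.77], 1214, [0.4421, -0.1367])
wrist ([247.67, 146.92], 1040, [0.4011, -0.2216])
[ 2.69 -3.46  8.53]
```

View pics/w7.png

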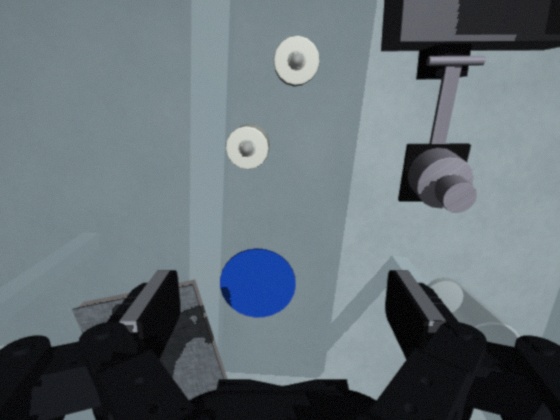

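```bash
python3 -m pendant '[[8.5,[1.4,-1.8,2],[0,0,0]],[8.5,[1.4,-1.7,4],[0,0,0]],[8.5,[0,0,5],[0,0,0]],[8.5,[0,0,5],[0,0,0]],[8.5,[0,0,4],[0,0,0]],[8.5,[0,0,2.5],[0,0,0]],[8.5,[0,0,1],[0,0,0]],[8.5,[0,0,0],[0,0,0]]]' 30
python3 - <<'E'
from h import *
d,o=snap("wrist","w8.png")
s,o=snap("scene","s8.png",(180,90,330,210),5)
for z in(.01,.02,.03,.04):print(z,proj(s,np.array([o["eef_pos"][0],o["eef_pos"][1],z])))
E
```

```text
time: 12.15
eef_pos: [0.401, -0.2216, 0.0003]
tool_rot: [-0.0, 0.677, 0.736, -0.0]
force: [0.9, -1.2, 0.3]
gripper_width: 0.0851
0.01 [245.73969013 155.55308486]
0.02 [245.52553033 153.13484302]
0.03 [245.30840293 150.68309175]
0.04 [245.08824581 148.19712968]
```

View pics/w8.png

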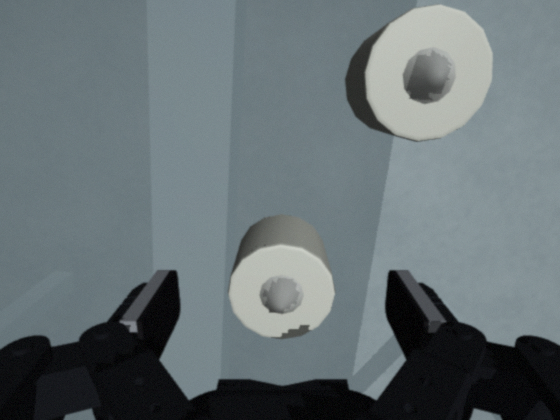

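View pics/s8.png

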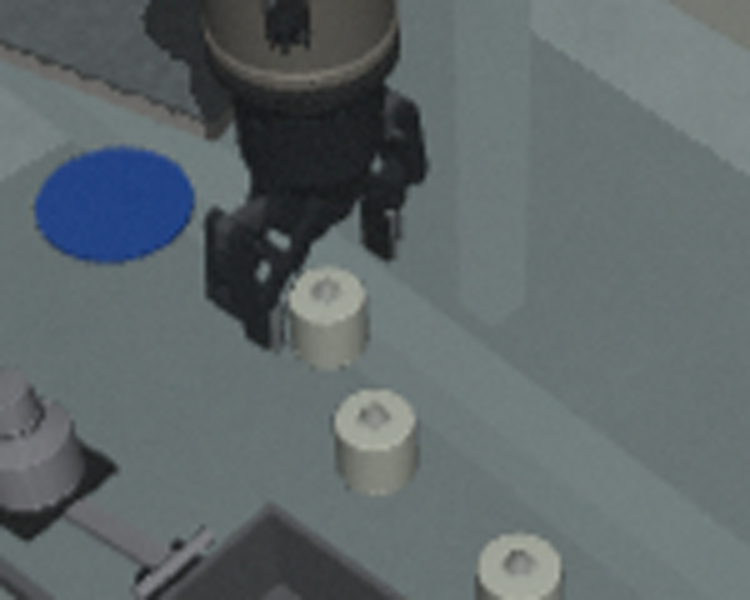

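```bash
python3 -m pendant '[[4,[0,0,0],[0,0,0]],[4,[0,0,0],[0,0,0]],[4,[0,0,0],[0,0,0]],[4,[0,0,0],[0,0,0]],[4,[0,0,0],[0,0,0]],[4,[0,0,-2],[0,0,0]],[4,[0,0,-4],[0,0,0]],[4,[0,0,-4],[0,0,0]],[4,[0.8,1.2,-2],[0,0,0]],[4,[2,3.5,0],[0,0,0]],[4,[2,4,0],[0,0,0]],[4,[2,4,0],[0,0,0]],[4,[2,4,0],[0,0,0]],[4,[2,3,0],[0,0,0]],[4,[1.5,2,0],[0,0,0]],[4,[0,0,0],[0,0,0]],[4,[0,0,0],[0,0,0]]]' 30
python3 - <<'E'
from h import *
d,o=snap("wrist","w9.png")
s,o=snap("scene","s9.png",(100,70,350,260),3)
print(move(o,[.607,-.0806,.008]))
for p in ((.607,-.0806,.005),):print(proj(d,np.array(p),o))
E
```

```text
time: 14.38
eef_pos: [0.6061, -0.0819, 0.1203]
tool_rot: [-0.0, 0.677, 0.736, -0.0]
force: [-0.4, -1.0, -1.5]
gripper_width: 0.0425
[ 0.16  0.11 11.24]
[283.85027266 191.37711475]
```

View pics/w9.png

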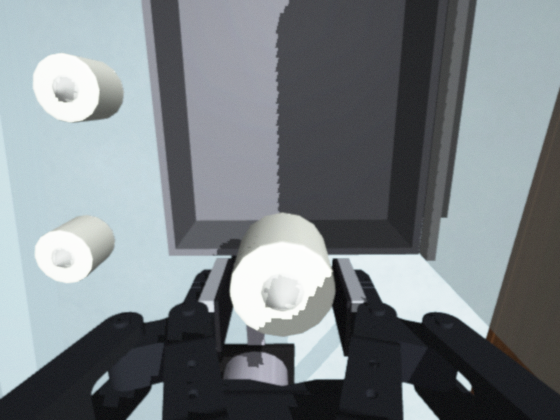

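View pics/s9.png

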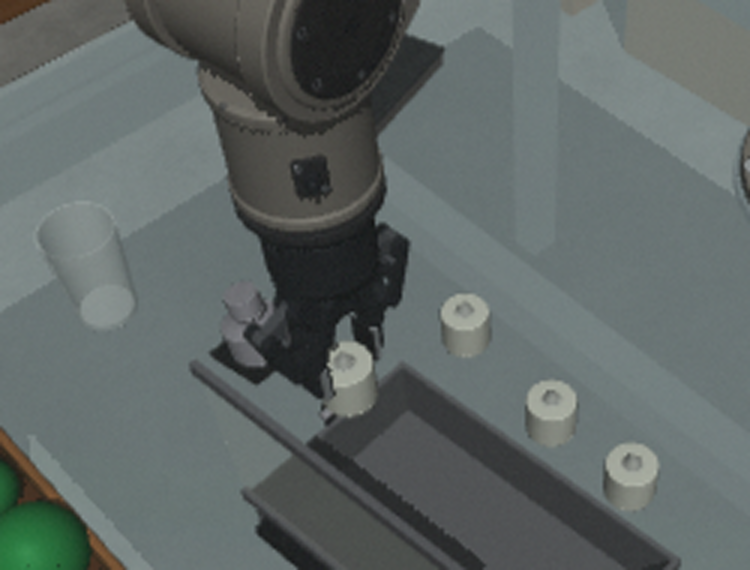

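Run:
```python
from h import *
d=get_image("wrist");o=get_obs()
for u in((195,220),(389,220)): print("floor",onz(d,u,.005,o).round(4))
for u in((168,254),(438,258),(176,249),(423,253)): print("rim",onz(d,u,.065,o).round(4))
```

```text
floor [ 0.5347 -0.1115  0.005 ]
floor [ 0.6976 -0.098   0.005 ]
rim [ 0.5304 -0.1159  0.065 ]
rim [ 0.7152 -0.1037  0.065 ]
rim [ 0.5359 -0.1118  0.065 ]
rim [ 0.7042 -0.1008  0.065 ]
```

```bash
python3 -m pendant '[[4,[0.3,0.2,2],[0,0,0]],[4,[0,0,4],[0,0,0]],[4,[0,0,3.5],[0,0,0]],[4,[0,0,1.2],[0,0,0]],[4,[0,0,0.5],[0,0,0]],[4,[0,0,0],[0,0,0]],[5,[0,0,0],[0,0,0]],[6.2,[0,0,0],[0,0,0]],[6.2,[0,0,0],[0,0,0]],[6.2,[0,0,-3],[0,0,0]],[6.2,[0,0,-5],[0,0,0]],[8.5,[0,-0.5,-5],[0,0,0]],[8.5,[-1,-4,0],[0,0,0]],[8.5,[-1,-5,0],[0,0,0]],[8.5,[-1,-4,0],[0,0,0]],[8.5,[0,-1,0],[0,0,0]],[8.5,[0,0,0],[0,0,0]],[8.5,[0,0,0],[0,0,0]]]' 30
python3 - <<'E'
from h import *
d,o=snap("wrist","w10.png")
t,_=snap("top","t10.png",(130,120,430,300),2.6)
for c in candles(t,amax=250):
    if .35<c[2][0]<.8 and abs(c[2][1])<.3: print("top",c)
for c in candles(d,o,amin=300): print("wrist",c,move(o,c[2]+[0]))
E
```

```text
time: 16.77
eef_pos: [0.4678, -0.1194, 0.1386]
tool_rot: [0.0, 0.677, 0.736, 0.0]
force: [1.1, 0.5, 0.3]
gripper_width: 0.085
top ([302.15, 184.27], 147, [0.6078, -0.0802])
top ([252.08, 230.33], 146, [0.4562, 0.0771])
top ([280.79, 230.59], 146, [0.4572, -0.0143])
top ([192.43, 249.53], 152, [0.3914, 0.2644])
wrist ([278.85, 49.42], 2440, [0.4564, -0.0133]) [10.67 -0.26 13.87]
wrist ([470.93, 162.45], 1612, [0.6072, -0.0792]) [ 2.83 14.21 13.88]
wrist ([250.93, 211.76], 1879, [0.4441, -0.1322]) [-1.07 -2.49 13.86]
```

View pics/t10.png

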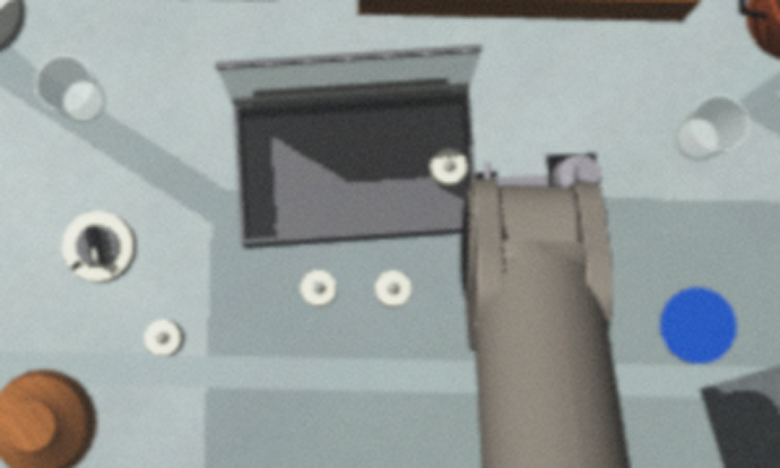

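View pics/w10.png

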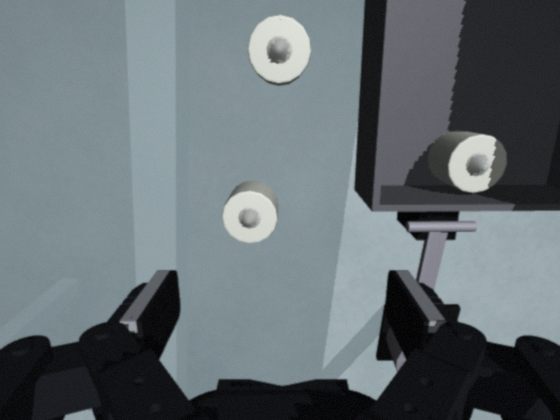

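Candle 3 stands in the box at about (0.607, -0.080). Next is candle 2.

```bash
python3 -m pendant '[[8.5,[-1.0,-1.5,2],[0,0,0]],[8.5,[-0.5,-1.0,4],[0,0,0]],[8.5,[0,0,4.5],[0,0,0]],[8.5,[0,0,2.4],[0,0,0]],[8.5,[0,0,1],[0,0,0]],[8.5,[0,0,0],[0,0,0]],[4,[0,0,0],[0,0,0]],[4,[0,0,0],[0,0,0]],[4,[0,0,0],[0,0,0]],[4,[0,0,0],[0,0,0]],[4,[0,0,-2],[0,0,0]],[4,[0,0,-4],[0,0,0]],[4,[0,0,-4],[0,0,0]],[4,[1,1.2,-2],[0,0,0]],[4,[2,3.5,0],[0,0,0]],[4,[2,4,0],[0,0,0]],[4,[2,4,0],[0,0,0]],[4,[2,3,0],[0,0,0]],[4,[1,1.2,0],[0,0,0]],[4,[0,0,0],[0,0,0]]]' 30
python3 - <<'E'
from h import *
d,o=snap("wrist","w11.png")
print(o["eef_pos"],move(o,[.6036,-.0228,.007]))
E
```

```text
time: 19.38
eef_pos: [0.603, -0.0226, 0.1194]
tool_rot: [-0.0, 0.677, 0.736, 0.0]
force: [0.3, -0.7, -1.8]
gripper_width: 0.0423
[ 0.60301922 -0.02261809  0.11943427] [-0.03  0.06 11.24]
```

View pics/w11.png

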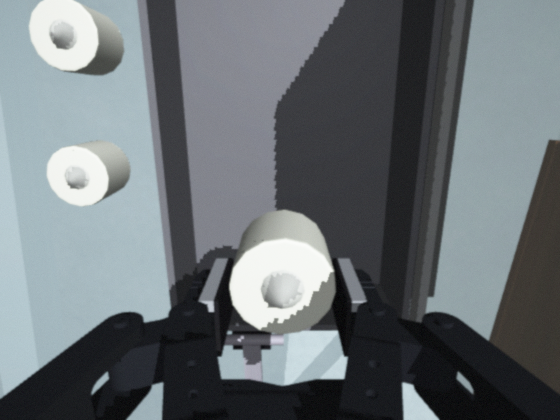

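The candle is held at 42 mm above its slot. I'll lower and release it, then move towards candle 1.

```bash
python3 -m pendant '[[4,[0,0,2],[0,0,0]],[4,[0,0,4],[0,0,0]],[4,[0,0,3.5],[0,0,0]],[4,[0,0,1.2],[0,0,0]],[4,[0,0,0.5],[0,0,0]],[4,[0,0,0],[0,0,0]],[5,[0,0,0],[0,0,0]],[6.2,[0,0,0],[0,0,0]],[6.2,[0,0,0],[0,0,0]],[6.2,[0,0,-3],[0,0,0]],[6.2,[0,0,-5],[0,0,0]],[8.5,[0,-0.5,-5],[0,0,0]],[8.5,[0,-4,0],[0,0,0]],[8.5,[0,-5,0],[0,0,0]],[8.5,[0,-4,0],[0,0,0]],[8.5,[0,-1,0],[0,0,0]],[8.5,[0,0,0],[0,0,0]],[8.5,[0,0,0],[0,0,0]]]' 30
python3 - <<'E'
from h import *
d,o=snap("wrist","w12.png")
t,_=snap("top","t12.png",(130,120,430,300),2.6)
for c in candles(t,amax=250):
    if .35<c[2][0]<.8 and abs(c[2][1])<.3: print("top",c,move(o,c[2]+[0]))
for c in candles(d,o,amin=300): print("wrist",c,move(o,c[2]+[0]))
E
```

```text
time: 21.68
eef_pos: [0.4597, -0.0351, 0.1376]
tool_rot: [0.0, 0.677, 0.736, 0.0]
force: [0.6, 0.1, 0.3]
gripper_width: 0.0851
top ([302.14, 184.23], 145, [0.6079, -0.0802]) [-5.74 14.38 13.77]
top ([284.53, 185.67], 146, [0.602, -0.0236]) [-0.05 14.26 13.77]
top ([252.15, 230.34], 144, [0.4562, 0.0769]) [11.19  0.57 13.77]
top ([192.49, 249.46], 149, [0.3917, 0.2642]) [30.39 -4.29 13.77]
wrist ([289.12, 39.54], 2403, [0.4548, 0.0778]) [11.29  0.44 13.77]
wrist ([280.62, 168.35], 1935, [0.4563, -0.0113]) [ 2.4  -0.15 13.76]
wrist ([466.68, 198.75], 1579, [0.602, -0.023]) [1.000e-02 1.427e+01 1.377e+01]
wrist ([457.04, 265.28], 1318, [0.6074, -0.0794]) [-5.65 14.34 13.77]
```

View pics/w12.png

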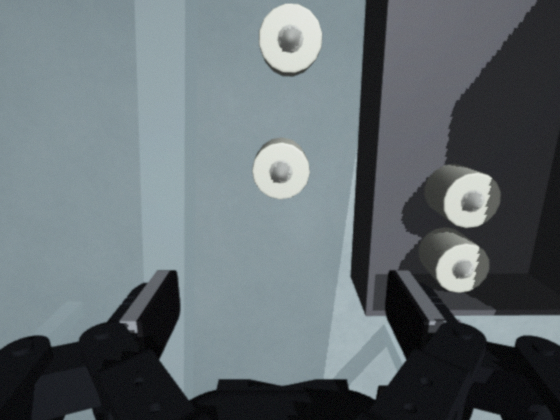

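```bash
python3 -m pendant '[[8.5,[1.1,-0.1,2],[0,0,0]],[8.5,[1,0,4],[0,0,0]],[8.5,[0,0,4.5],[0,0,0]],[8.5,[0,0,2.4],[0,0,0]],[8.5,[0,0,0.9],[0,0,0]],[8.5,[0,0,0],[0,0,0]],[4,[0,0,0],[0,0,0]],[4,[0,0,0],[0,0,0]],[4,[0,0,0],[0,0,0]],[4,[0,0,0],[0,0,0]],[4,[0,0,-2],[0,0,0]],[4,[0,0,-4],[0,0,0]],[4,[0,0,-4],[0,0,0]],[4,[0.5,1,-2],[0,0,0]],[4,[0.7,3,0],[0,0,0]],[4,[0.7,3.5,0],[0,0,0]],[4,[0.7,3.5,0],[0,0,0]],[4,[0.5,2.5,0],[0,0,0]],[4,[0.4,1.1,0],[0,0,0]],[4,[0,0,0],[0,0,0]]]' 30
python3 - <<'E'
from h import *
d,o=snap("wrist","w13.png")
print(o["eef_pos"],move(o,[.599,.033,.007]))
E
```

```text
time: 24.28
eef_pos: [0.5982, 0.0329, 0.1194]
tool_rot: [-0.0, 0.677, 0.736, 0.0]
force: [-0.6, 0.4, -0.2]
gripper_width: 0.0429
[0.59818586 0.03290013 0.11940565] [-0.    0.08 11.24]
```

View pics/w13.png

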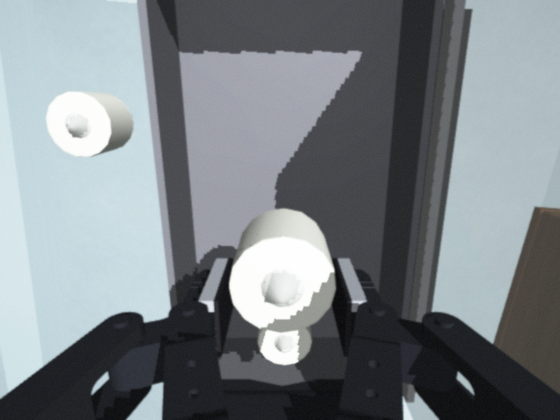

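```bash
python3 -m pendant '[[4,[0,0,2],[0,0,0]],[4,[0,0,4],[0,0,0]],[4,[0,0,3.5],[0,0,0]],[4,[0,0,1.2],[0,0,0]],[4,[0,0,0.5],[0,0,0]],[4,[0,0,0],[0,0,0]],[5,[0,0,0],[0,0,0]],[6.2,[0,0,0],[0,0,0]],[6.2,[0,0,0],[0,0,0]],[6.2,[0,0,-3],[0,0,0]],[6.2,[0,0,-5],[0,0,0]],[8.5,[0,-0.5,-5],[0,0,0]],[8.5,[1,-4,0],[0,0,0]],[8.5,[1,-5,0],[0,0,0]],[8.5,[1,-4,0],[0,0,0]],[8.5,[0.5,-0.5,0],[0,0,0]],[8.5,[0,0,0],[0,0,0]],[8.5,[0,0,0],[0,0,0]]]' 30
python3 - <<'E'
from h import *
d,o=snap("wrist","w14.png")
t,_=snap("top","t14.png",(130,120,430,300),2.6)
for c in candles(t,amax=250):
    if .35<c[2][0]<.8 and abs(c[2][1])<.3: print("top",c,move(o,c[2]+[0]))
for c in candles(d,o,amin=300): print("wrist",c,move(o,c[2]+[0]))
print(o["joint_pos"])
E
```

```text
time: 26.58
eef_pos: [0.4569, 0.0557, 0.1375]
tool_rot: [0.0, 0.677, 0.736, 0.0]
force: [0.5, -0.1, -0.4]
gripper_width: 0.0849
top ([302.24, 184.22], 147, [0.6079, -0.0805]) [-14.83  13.91  13.75]
top ([284.67, 185.56], 142, [0.6024, -0.0241]) [-9.17 13.83 13.76]
top ([192.59, 249.47], 150, [0.3916, 0.2639]) [21.28 -4.78 13.76]
wrist ([282.66, 168.44], 1830, [0.455, 0.0796]) [ 2.39  0.   13.75]
wrist ([454.14, 238.46], 1529, [0.5968, 0.0345]) [-3.28 13.76 13.76]
wrist ([452.87, 291.98], 675, [0.6065, -0.0132]) [-8.12 14.33 13.76]
[ 0.23196999  0.2003666  -0.54327357  2.11604108  0.13610463  0.85748574
 -0.30855906]
```

View pics/t14.png

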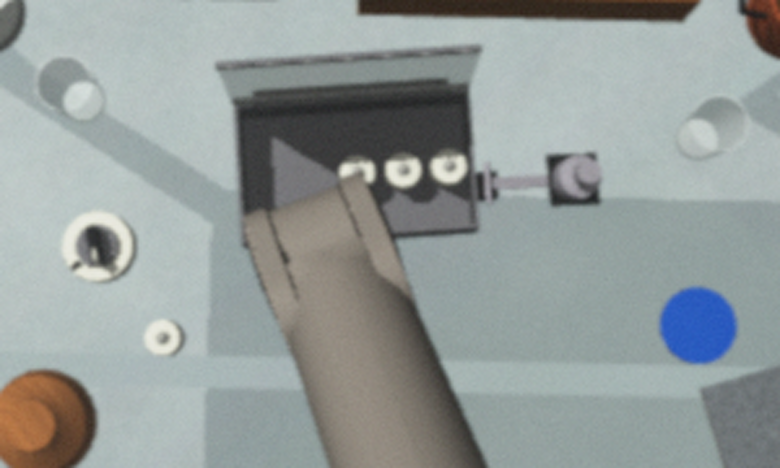

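```bash
python3 -m pendant '[[8.5,[1.1,0.1,2],[0,0,0]],[8.5,[1,0,4],[0,0,0]],[8.5,[0,0,4.5],[0,0,0]],[8.5,[0,0,2.4],[0,0,0]],[8.5,[0,0,0.9],[0,0,0]],[8.5,[0,0,0],[0,0,0]],[4,[0,0,0],[0,0,0]],[4,[0,0,0],[0,0,0]],[4,[0,0,0],[0,0,0]],[4,[0,0,0],[0,0,0]],[4,[0,0,-2],[0,0,0]],[4,[0,0,-4],[0,0,0]],[4,[0,0,-4],[0,0,0]],[4,[0,1,-2],[0,0,0]],[4,[0,3,0],[0,0,0]],[4,[0,3.5,0],[0,0,0]],[4,[0,3.5,0],[0,0,0]],[4,[0,2,0],[0,0,0]],[4,[0,0.9,0],[0,0,0]],[4,[0,0,0],[0,0,0]]]' 30
python3 - <<'E'
from h import *
d,o=snap("wrist","w15.png")
print(o["eef_pos"],move(o,[.594,.0888,.007]))
E
```

```text
time: 29.18
eef_pos: [0.5935, 0.0884, 0.1195]
tool_rot: [-0.0, 0.677, 0.736, -0.0]
force: [-0.4, 0.5, -1.4]
gripper_width: 0.0427
[0.59346948 0.08837107 0.11945765] [ 0.04  0.06 11.25]
```

View pics/w15.png

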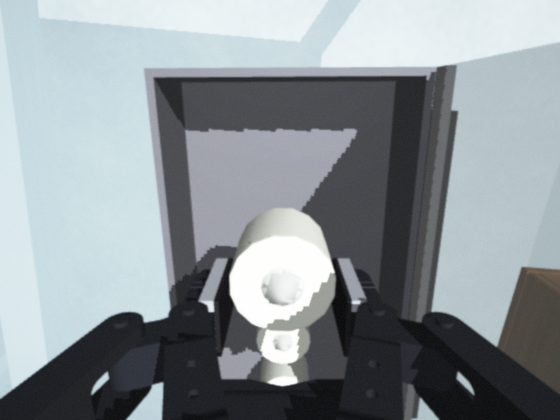

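```bash
python3 -m pendant '[[4,[0,0,2],[0,0,0]],[4,[0,0,4],[0,0,0]],[4,[0,0,3.5],[0,0,0]],[4,[0,0,1.2],[0,0,0]],[4,[0,0,0.5],[0,0,0]],[4,[0,0,0],[0,0,0]],[5,[0,0,0],[0,0,0]],[6.2,[0,0,0],[0,0,0]],[6.2,[0,0,0],[0,0,0]],[6.2,[0,0,-3],[0,0,0]],[6.2,[0,0,-5],[0,0,0]],[8.5,[0,-0.5,-5],[0,0,0]],[8.5,[2,-4,0],[0,0,0]],[8.5,[3,-4,0],[0,0,0]],[8.5,[3.5,-4,0],[0,0,0]],[8.5,[4,-4,0],[0,0,0]],[8.5,[3.5,-2,0],[0,0,0]],[8.5,[0,0,0],[0,0,0]],[8.5,[0,0,0],[0,0,0]]]' 30
python3 - <<'E'
from h import *
d,o=snap("wrist","w16.png")
t,_=snap("top","t16.png",(130,120,430,300),2.6)
for c in candles(t,amax=250):
    if .35<c[2][0]<.8 and abs(c[2][1])<.3: print("top",c,move(o,c[2]+[0]))
for c in candles(d,o,amin=300): print("wrist",c,move(o,c[2]+[0]))
print(o["joint_pos"])
E
```

```text
time: 31.6
eef_pos: [0.3964, 0.2319, 0.1376]
tool_rot: [0.0, 0.677, 0.736, 0.0]
force: [0.2, -0.5, 0.6]
gripper_width: 0.085
top ([302.24, 184.22], 147, [0.6079, -0.0805]) [-32.89  18.47  13.77]
top ([249.23, 187.11], 171, [0.5949, 0.0897]) [-15.83  18.59  13.76]
top ([266.88, 186.67], 144, [0.5976, 0.033]) [-21.5   18.39  13.77]
top ([284.62, 185.57], 143, [0.6023, -0.0239]) [-27.21  18.38  13.77]
wrist ([440.61, 56.07], 3936, [0.4967, 0.3431]) [10.24 10.92 13.76]
wrist ([278.53, 151.02], 1935, [0.3904, 0.2686]) [ 3.71 -0.3  13.75]
[-0.06585003  0.21653492 -0.66784654  2.11226569  0.17606661  0.86583627
 -0.75361513]
```

View pics/w16.png

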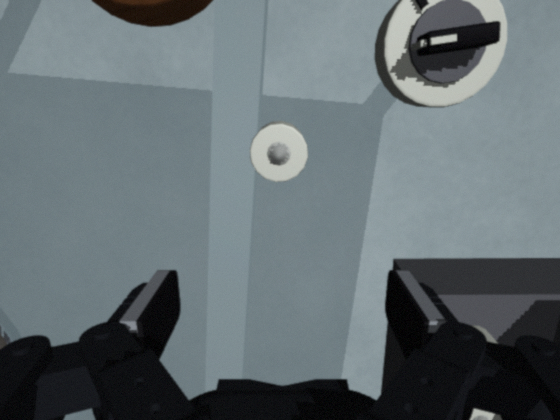

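View pics/t16.png

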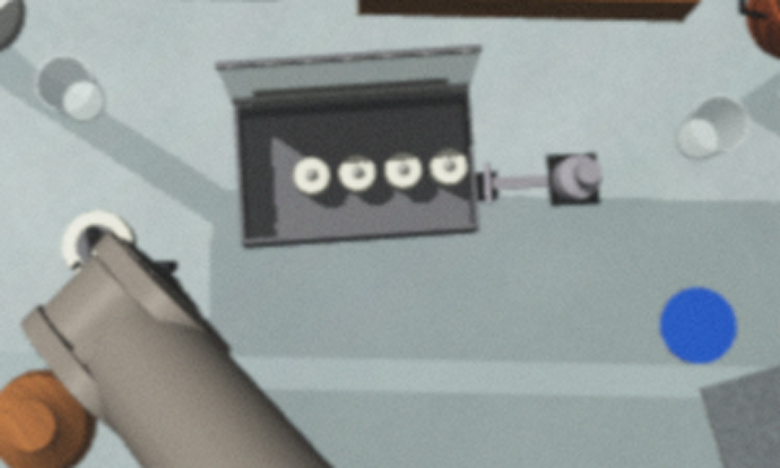

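```bash
python3 -m pendant '[[8.5,[1.7,-0.3,2],[0,0,0]],[8.5,[1.6,0,4],[0,0,0]],[8.5,[0,0,4.5],[0,0,0]],[8.5,[0,0,2.4],[0,0,0]],[8.5,[0,0,0.9],[0,0,0]],[8.5,[0,0,0],[0,0,0]],[4,[0,0,0],[0,0,0]],[4,[0,0,0],[0,0,0]],[4,[0,0,0],[0,0,0]],[4,[0,0,0],[0,0,0]],[4,[0,0,-2],[0,0,0]],[4,[0,0,-4],[0,0,0]],[4,[0,0,-4],[0,0,0]],[4,[-1,1,-2],[0,0,0]],[4,[-3,4,0],[0,0,0]],[4,[-3,4,0],[0,0,0]],[4,[-3,4,0],[0,0,0]],[4,[-2.5,3.5,0],[0,0,0]],[4,[-1.2,2.2,0],[0,0,0]],[4,[0,0,0],[0,0,0]]]' 30
python3 - <<'E'
from h import *
d,o=snap("wrist","w17.png")
print(o["eef_pos"],move(o,[.5897,.1446,.007]))
E
```

```text
time: 34.2
eef_pos: [0.5893, 0.1428, 0.1194]
tool_rot: [0.0, 0.678, 0.735, 0.0]
force: [0.8, 1.2, -1.1]
gripper_width: 0.0426
[0.58925211 0.14275391 0.11939948] [ 0.18  0.06 11.24]
```

View pics/w17.png

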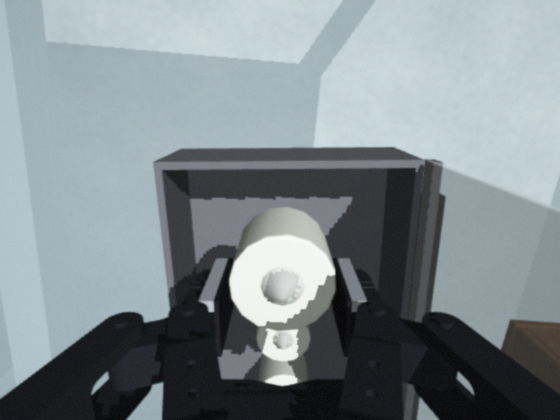

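```bash
python3 -m pendant '[[4,[0,0,2],[0,0,0]],[4,[0,0,4],[0,0,0]],[4,[0,0,3.5],[0,0,0]],[4,[0,0,1.2],[0,0,0]],[4,[0,0,0.5],[0,0,0]],[4,[0,0,0],[0,0,0]],[5,[0,0,0],[0,0,0]],[6.2,[0,0,0],[0,0,0]],[6.2,[0,0,0],[0,0,0]],[6.2,[0,0,-3],[0,0,0]],[6.2,[0,0,-5],[0,0,0]],[8.5,[0,0,-5],[0,0,0]],[8.5,[0,0,-3],[0,0,0]],[8.5,[-1,-4,-3],[0,0,0]],[8.5,[-4,-4,0],[0,0,0]],[8.5,[-5,-1,0],[0,0,0]],[8.5,[-5,0,0],[0,0,0]],[8.5,[-5,0,0],[0,0,0]],[8.5,[-5,0,0],[0,0,0]],[8.5,[-5,0,0],[0,0,0]]]' 30
python3 -m pendant '[[8.5,[-5,0,0],[0,0,0]],[8.5,[-5,3,0],[0,0,0]],[8.5,[-5,4,0],[0,0,0]],[8.5,[0,1.5,0],[0,0,0]],[8.5,[0,0,0],[0,0,0]],[8.5,[0,0,0],[0,0,0]]]'
python3 - <<'E'
from h import *
d,o=snap("wrist","w18.png")
print(o["eef_pos"])
t,_=snap("top","t18.png",(130,120,430,300),2.6)
for c in candles(t,amax=250):
    if .35<c[2][0]<.8 and abs(c[2][1])<.3: print("top",c)
s,_=snap("scene","s18.png",(100,50,450,312),2.25)
E
```

```text
time: 36.75
eef_pos: [0.5233, -0.164, 0.1978]
tool_rot: [0.0, 0.677, 0.736, 0.0]
force: [0.4, 0.4, 0.4]
gripper_width: 0.0848
time: 37.5
eef_pos: [0.619, -0.3026, 0.1976]
tool_rot: [-0.0, 0.677, 0.736, -0.0]
force: [-0.7, 0.1, 0.6]
gripper_width: 0.0849
[ 0.61899127 -0.30260987  0.19761985]
top ([302.24, 184.22], 147, [0.6079, -0.0805])
top ([266.95, 186.72], 149, [0.5974, 0.0328])
top ([284.59, 185.59], 147, [0.6023, -0.0238])
```

View pics/w18.png

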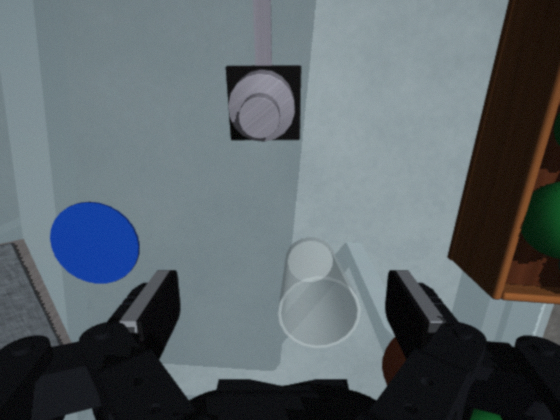

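View pics/s18.png

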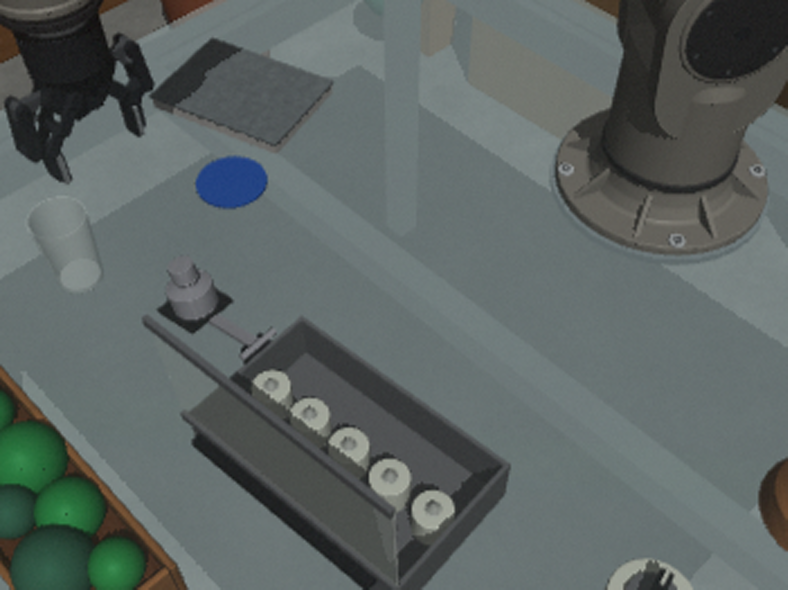

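View pics/t18.png

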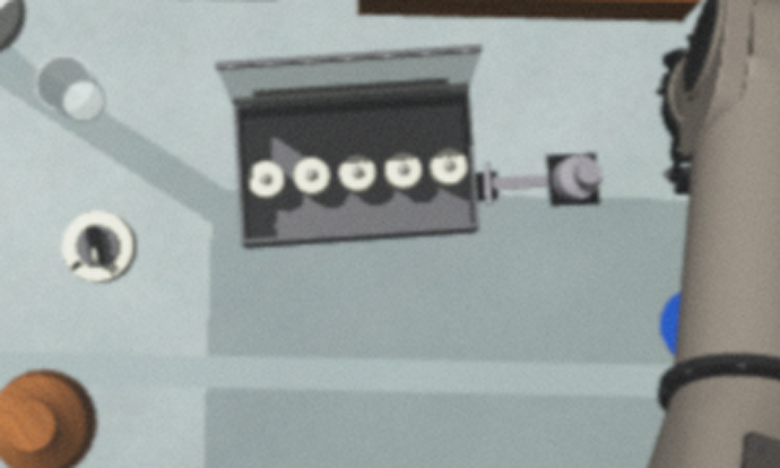

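All five candles stand upright in the box (scene and top views). In the wrist view the knob's top is at (259,117).

Run:
```python
from h import *
o=get_obs();d=get_image("wrist")
k=onz(d,(259,117),.099,o);print("knobtop",k)
# pad centre & weight base
print("pad",onz(d,(264,103),.038,o))
t=get_image("top");print("top",onz(t,(130+585/2.6,120+175/2.6),.099))
s=get_image("scene");print("scene",onz(s,(100+183/2.25,50+266/2.25),.099))
for n,(g,z) in {"tumbler":((318,311),.105),"tumb base":((310,260),0)}.items(): print(n,onz(d,g,z,o))
```

```text
knobtop [ 0.59681605 -0.24344651  0.099     ]
pad [ 0.59680626 -0.23412804  0.038     ]
top [ 0.59232251 -0.23982364  0.099     ]
scene [ 0.59702573 -0.23682538  0.099     ]
tumbler [ 0.65693513 -0.3970555   0.105     ]
tumb base [ 0.65830772 -0.39952579  0.        ]
```

```bash
python3 -m pendant '[[8.5,[2.5,-1,1],[0,0,0]],[8.5,[2.5,-0.7,2.5],[0,0,0]],[8.5,[0.5,0,2.5],[0,5,0]],[8.5,[0,0,0],[0,5,0]],[8.5,[0,0,0],[0,0,0]]]' 80
python3 - <<'E'
from h import *
d,o=snap("wrist","w19.png")
print(q2R(o["tool_rot"]).round(3).tolist(),move(o,[.597,-.235,.057]))
for p in ((.597,-.2425,.099),(.597,-.233,.038)): print(proj(d,np.array(p),o))
E
```

```text
time: 38.42
eef_pos: [0.5973, -0.2523, 0.1367]
tool_rot: [-0.064, 0.676, 0.732, 0.059]
force: [0.2, 0.8, -1.4]
gripper_width: 0.0851
[[-0.079, 0.997, -0.015], [0.982, 0.08, 0.173], [0.174, -0.001, -0.985]] [0.32 0.11 8.15]
[283.31694854 219.76621   ]
[284.15271277 195.84299273]
```

View pics/w19.png

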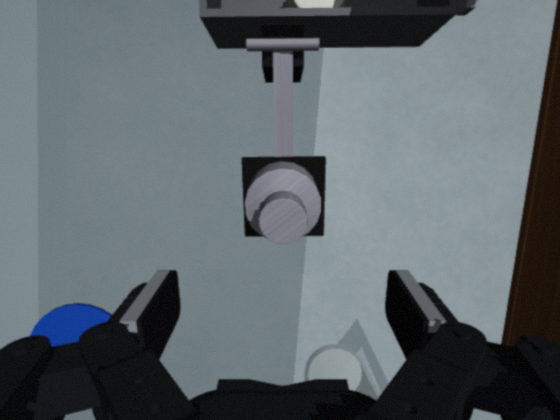

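The knob is at (284,219), matching the prediction. I'll descend along the tilted axis and grip.

```bash
python3 -m pendant '[[8.5,[0.3,0.1,2],[0,0,0]],[8.5,[0,0,3],[0,0,0]],[8.5,[0,0,2.2],[0,0,0]],[8.5,[0,0,0.9],[0,0,0]],[8.5,[0,0,0],[0,0,0]],[2.6,[0,0,0],[0,0,0]],[2.6,[0,0,0],[0,0,0]],[2.6,[0,0,0],[0,0,0]],[2.6,[0,0,0],[0,0,0]],[2.6,[0,0,0],[0,0,0]],[2.6,[0,0,0],[0,0,0]]]' 60
python3 - <<'E'
from h import *
d,o=snap("wrist","w20.png",(160,100,420,400),2)
snap("scene","s20.png",(100,120,250,240),5)
E
```

```text
time: 39.85
eef_pos: [0.5977, -0.2337, 0.0588]
tool_rot: [-0.064, 0.675, 0.733, 0.059]
force: [-2.6, -1.4, 6.6]
gripper_width: 0.0276
```

View pics/w20.png

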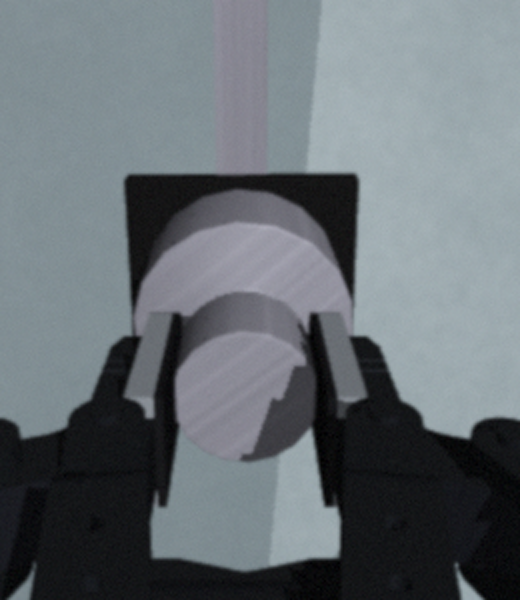

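View pics/s20.png

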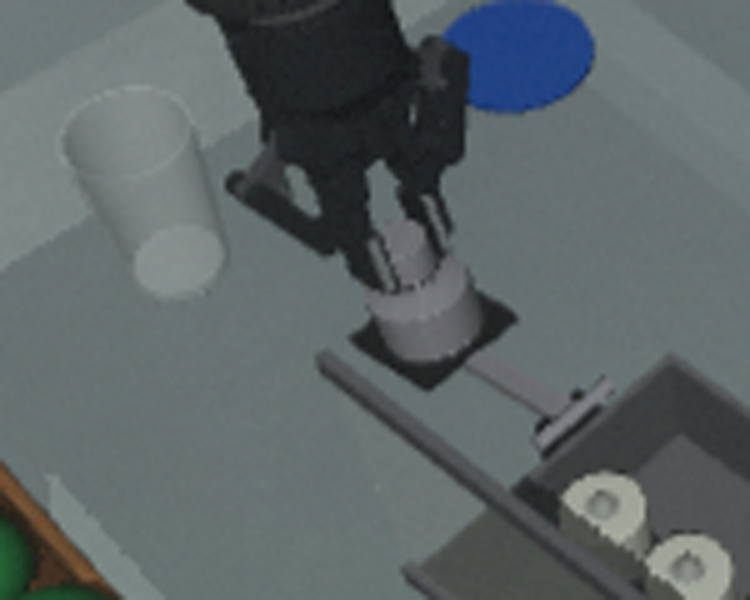

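```bash
python3 -m pendant '[[2.6,[0,0,-1],[0,0,0]],[2.6,[0,0,-2.5],[0,0,0]],[2.6,[0,0,-3.5],[0,0,0]],[2.6,[0,0,-3],[0,0,0]],[2.6,[0,0,-1],[0,-5,0]],[2.6,[0,0,0],[0,-5,0]],[2.6,[-2,-3,0],[0,0,0]],[2.6,[-2,-3,0],[0,0,0]],[2.6,[-2,-3,0],[0,0,0]],[2.6,[-2,-3,0],[0,0,0]],[2.6,[-2,-3,0],[0,0,0]],[2.6,[-1.5,-2,0],[0,0,0]],[2.6,[-1,-1.5,0],[0,0,0]],[2.6,[0,0,0],[0,0,0]],[2.6,[0,0,0],[0,0,0]]]' 60
python3 - <<'E'
from h import *
d,o=snap("wrist","w21.png")
print(move(o,[.420,-.3942,.0245]),q2R(o["tool_rot"]).round(3).tolist())
print(proj(d,np.array([.42,-.3942,.005]),o))
snap("scene","s21.png",(100,50,450,312),2.25)
E
```

```text
time: 41.82
eef_pos: [0.4258, -0.3916, 0.1666]
tool_rot: [-0.0, 0.677, 0.736, 0.0]
force: [0.7, 0.5, -5.5]
gripper_width: 0.0278
[-0.21 -0.61 14.21] [[-0.084, 0.996, 0.0], [0.996, 0.084, 0.0], [0.0, 0.0, -1.0]]
[276.07181713 183.21943511]
```

View pics/w21.png

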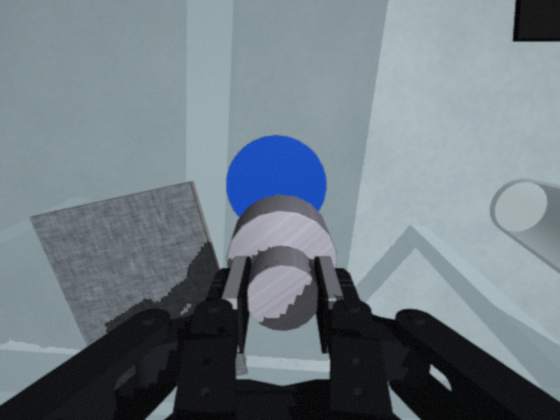

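View pics/s21.png

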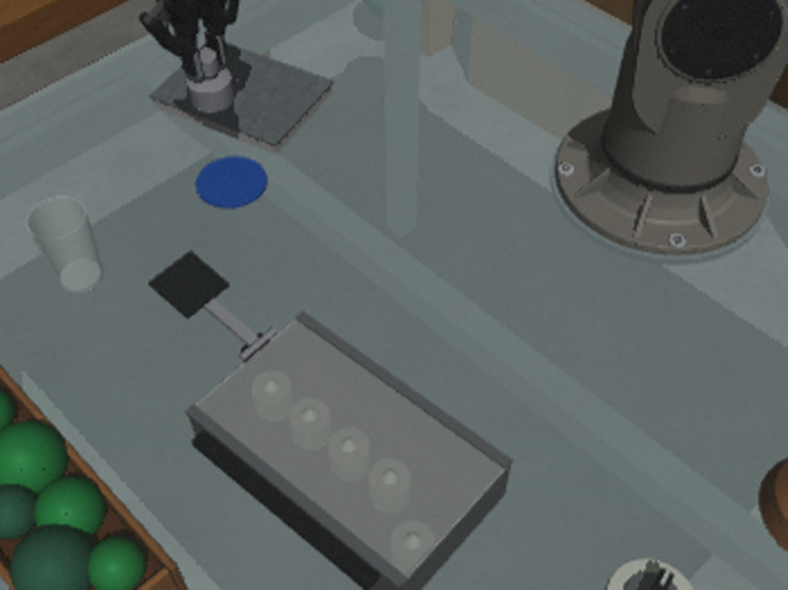

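The lid is closed. Candle 4 now appears shifted inside the box, at scene zoom (412,542); that's probably the announced disturbance, and it's still inside. Coaster centre (276,183) matches the prediction, so I'll lower the weight onto it.

```bash
python3 -m pendant '[[2.6,[-0.1,-0.6,2],[0,0,0]],[2.6,[0,0,4],[0,0,0]],[2.6,[0,0,4],[0,0,0]],[2.6,[0,0,2.5],[0,0,0]],[2.6,[0,0,1],[0,0,0]],[2.6,[0,0,0.4],[0,0,0]],[2.6,[0,0,0.3],[0,0,0]],[2.6,[0,0,0],[0,0,0]]]' 60
python3 - <<'E'
from h import *
snap("wrist","w22.png",(160,100,420,400),2)
t,_=snap("top","t22.png",(130,120,430,300),2.6)
E
```

```text
time: 42.92
eef_pos: [0.42, -0.3942, 0.0255]
tool_rot: [0.001, 0.677, 0.736, 0.0]
force: [1.0, 1.0, -4.2]
gripper_width: 0.0277
```

View pics/w22.png

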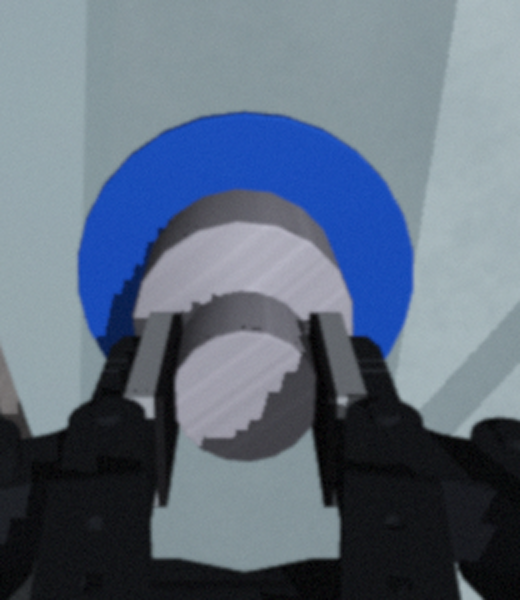

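View pics/t22.png

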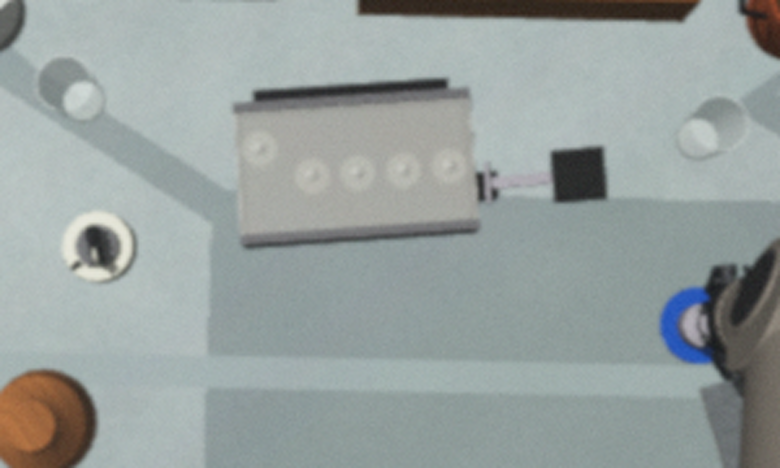

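```bash
python3 -m pendant '[[2.6,[0,0,0.2],[0,0,0]],[2.6,[0,0,0],[0,0,0]],[4,[0,0,0],[0,0,0]],[7,[0,0,0],[0,0,0]],[8.5,[0,0,0],[0,0,0]],[8.5,[0,0,-2],[0,0,0]],[8.5,[0,0,-4],[0,0,0]],[8.5,[0,0,-5],[0,0,0]],[8.5,[0,0,-4],[0,0,0]],[8.5,[-2,0,-3],[0,0,0]],[8.5,[-2,0,0],[0,0,0]],[8.5,[0,0,0],[0,0,0]]]' 60
python3 - <<'E'
from h import *
d,o=snap("wrist","w23.png")
im=d["frame"].astype(int)
bl=((im[:,:,2]-im[:,:,0])>60).astype(np.uint8)
c=max(cv2.findContours(bl,0,2)[0],key=cv2.contourArea)
e=cv2.fitEllipse(cv2.convexHull(c));print(e, "coaster",onz(d,e[0],.005,o))
E
```

```text
time: 44.52
eef_pos: [0.4222, -0.4349, 0.2028]
tool_rot: [0.0, 0.678, 0.735, -0.0]
force: [-0.3, 0.0, -0.3]
gripper_width: 0.0852
((283.63031005859375, 134.6879425048828), (94.60135650634766, 96.02513885498047), 172.8578338623047) coaster [ 0.42009014 -0.39514538  0.005     ]
```

View pics/w23.png

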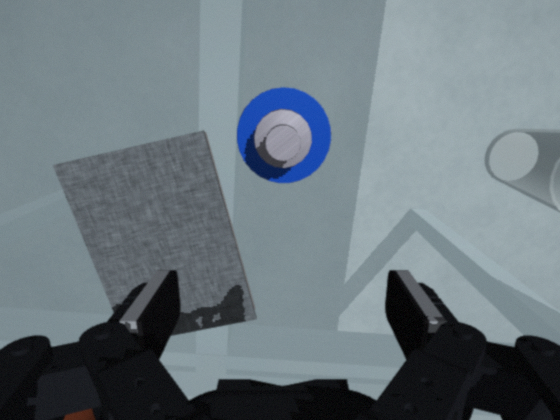

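The weight stands upright in the middle of the coaster. Next, the timer.

```bash
python3 - <<'E'
from h import *
d=get_image("wrist");o=get_obs();print(onz(d,(282.5,141),.067,o))
E
python3 -m pendant '[[8.5,[3,0,0],[0,0,0]],[8.5,[5,1,0],[0,0,0]],[8.5,[5,1,0],[0,0,0]],[8.5,[5,1,0],[0,0,0]],[8.5,[5,1,0],[0,0,0]],[8.5,[5,1,0],[0,0,0]],[8.5,[5,1,0],[0,0,0]],[8.5,[5,1,0],[0,0,0]],[8.5,[5,1,0],[0,0,0]],[8.5,[5,1,0],[0,0,0]],[8.5,[5,1,0],[0,0,0]],[8.5,[5,1,0],[0,0,0]],[8.5,[5,1,0],[0,0,0]],[8.5,[5,1,0],[0,0,0]],[8.5,[4,1,0],[0,0,0]],[8.5,[1.5,0.5,0],[0,0,0]],[8.5,[0,0,0],[0,0,0]],[8.5,[0,0,0],[0,0,0]]]'
python3 - <<'E'
from h import *
d,o=snap("wrist","w24.png")
print(o["eef_pos"],o["joint_pos"].round(3),q2R(o["tool_rot"]).round(3).tolist())
E
```

```text
[ 0.41887888 -0.39273816  0.067     ]
time: 46.88
eef_pos: [0.5058, 0.3095, 0.2023]
tool_rot: [0.0, 0.677, 0.736, -0.0]
force: [0.3, -0.7, -0.2]
gripper_width: 0.0849
[0.50575055 0.30952862 0.20230193] [-0.055  0.393 -0.766  1.763  0.302  1.108 -0.837] [[-0.082, 0.997, -0.0], [0.997, 0.082, -0.001], [-0.001, -0.0, -1.0]]
```

View pics/w24.png

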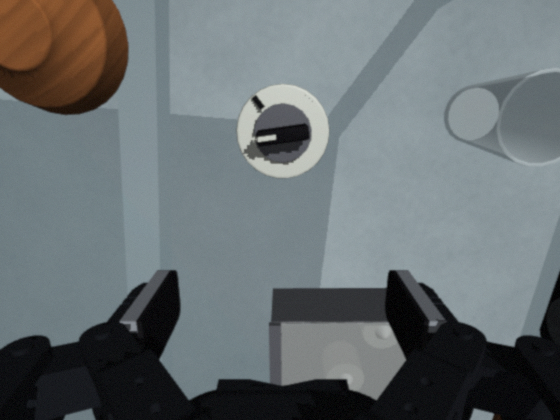

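Run:
```python
from h import *
d,o=snap("wrist","w24z.png",(225,70,345,190),5)
im=d["frame"].astype(int)
m=((im[:,:,0]-im[:,:,2]>-3)&(im.min(2)>150)).astype(np.uint8);m[:60]=0;m[200:]=0
c=max(cv2.findContours(m,0,2)[0],key=cv2.contourArea)
e=cv2.fitEllipse(cv2.convexHull(c));print(e,"casing",onz(d,e[0],.03,o))
```

```text
((282.4886474609375, 130.356201171875), (91.1163558959961, 93.54595184326172), 176.87718200683594) casing [0.50214162 0.35524305 0.03      ]
```

View pics/w24z.png

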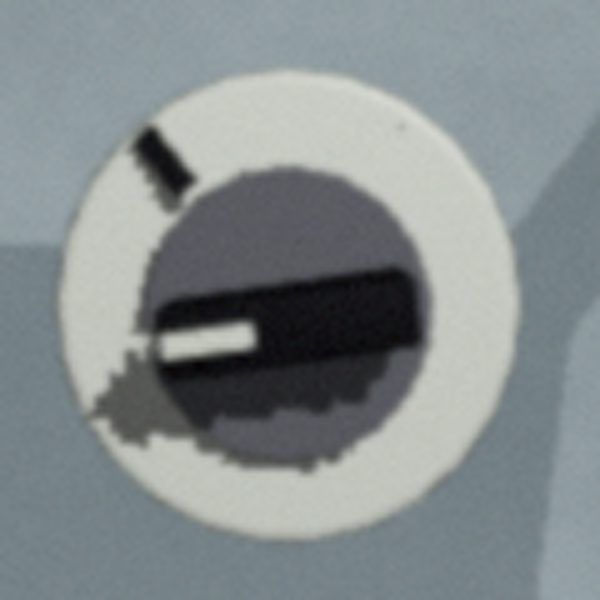

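Run:
```python
from h import *
d=get_image("wrist");o=get_obs()
P=lambda u,z:onz(d,(225+u[0]/5,70+u[1]/5),z,o)
mk=P((164,166),.03);disc=P((287,317),.035);a=P((163,346),.057);b=P((257,335),.057)
cen=np.array([.5021,.3552])
print("mark",mk,"disc",disc,"r",np.linalg.norm(mk[:2]-cen),np.linalg.norm(mk[:2]-disc[:2]))
ang=lambda v:np.degrees(np.arctan2(v[1],v[0]))
for c in(cen,disc[:2]): print("mark ang",ang(mk[:2]-c),"pointer ang",ang((a-b)[:2]),"ptr tip from c",ang(a[:2]-c),np.linalg.norm(a[:2]-c), np.linalg.norm(b[:2]-c))
c4=P((160,310),.057),P((165,378),.057);print("bar", [x.round(4) for x in c4])
# bar long edge angles (pixels): upper edge (200,299)->(380,270); lower (180,375)->(410,345)
for p,q in (((180,300),(380,271)),((180,375),(410,344))): print(ang((P(p,.057)-P(q,.057))[:2]))
```

```text
mark [0.47776187 0.37807324 0.03      ] disc [0.50249538 0.35319416 0.035     ] r 0.03339954364261868 0.03508154436323875
mark ang 136.77721710565956 pointer ang -168.72831581433928 ptr tip from c -162.0284151511845 0.021963883294266767 0.005907303259493741
mark ang 134.83188638347096 pointer ang -168.72831581433928 ptr tip from c -167.3675354397281 0.02181573085714938 0.005343439003054991
bar [array([0.4803, 0.3545, 0.057 ]), array([0.4819, 0.3429, 0.057 ])]
-167.2365871108689
-167.70611316503968
```

The pointer is at about 192° and the mark at about 135°, so the dial needs about 57° (1.0 rad) clockwise, consistent with a start of about 0.2. I'll turn the tool 97° counter-clockwise first, so that joint 7 has room, and align it with the bar.

```bash
python3 -m pendant '[[8.5,[2.2,0,0],[0,0,0]],[8.5,[2.2,0,0],[0,0,0]],[7,[0,0,0],[0,0,-9.7]],[6,[0,0,1],[0,0,-9.7]],[5,[0,0,1],[0,0,-9.7]],[5,[0,0,1],[0,0,-9.7]],[5,[0,0,1],[0,0,-9.7]],[5,[0,0,1],[0,0,-9.7]],[5,[0,0,1],[0,0,-9.7]],[5,[0,0,1],[0,0,-9.7]],[5,[0,0,0],[0,0,-9.7]],[5,[0,0,0],[0,0,-9.7]],[5,[0,0,0],[0,0,0]],[5,[0,0,0],[0,0,0]]]' 60
python3 - <<'E'
from h import *
d,o=snap("wrist","w25.png")
print(o["eef_pos"],o["joint_pos"].round(3),q2R(o["tool_rot"]).round(3).tolist())
print(proj(d,np.array([.5025,.3532,.057]),o),proj(d,np.array([.5025,.3532,.035]),o))
E
```

```text
time: 48.78
eef_pos: [0.5024, 0.3543, 0.1326]
tool_rot: [0.0, -0.1, 0.995, -0.0]
force: [0.1, 0.3, -0.3]
gripper_width: 0.05
[0.50240403 0.35431059 0.13259626] [ 0.059  0.643 -1.086  1.768  0.628  1.125  0.539] [[-0.98, -0.2, 0.0], [-0.2, 0.98, -0.0], [-0.0, -0.0, -1.0]]
[282.24295753 208.93549358] [282.25174257 200.62871804]
```

View pics/w25.png

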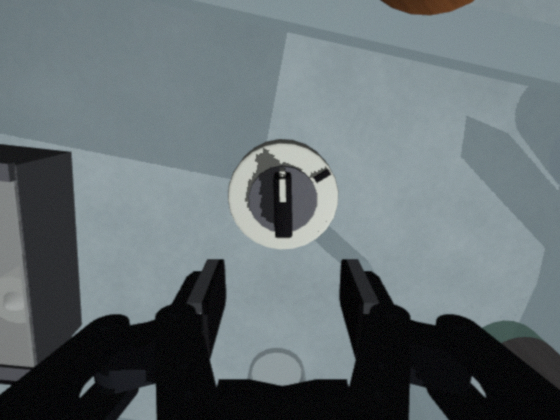

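```bash
python3 -m pendant '[[4.5,[0,-0.1,3],[0,0,0]],[4.5,[0,0,4],[0,0,0]],[4.5,[0,0,3],[0,0,0]],[4.5,[0,0,1.3],[0,0,0]],[4.5,[0,0,0.5],[0,0,0]],[4.5,[0,0,0],[0,0,0]],[1,[0,0,0],[0,0,0]],[1,[0,0,0],[0,0,0]],[1,[0,0,0],[0,0,0]],[1,[0,0,0],[0,0,0]],[1,[0,0,0],[0,0,0]]]' 60
python3 - <<'E'
from h import *
d,o=snap("wrist","w26.png",(140,100,440,400),2)
snap("scene","s26.png",(320,220,470,380),3.6)
print(o["force"],o["wrist_torque"])
E
```

```text
time: 50.2
eef_pos: [0.5029, 0.354, 0.0155]
tool_rot: [0.001, -0.103, 0.995, 0.0]
force: [-0.3, -1.7, 6.6]
gripper_width: 0.0115
[-0.33275846 -1.71734512  6.64229899] [-0.43744638  0.23331292  0.0038283 ]
```

View pics/w26.png

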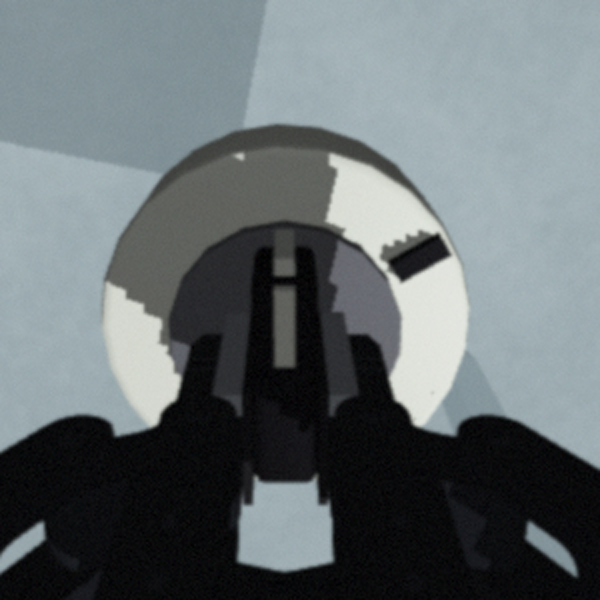

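View pics/s26.png

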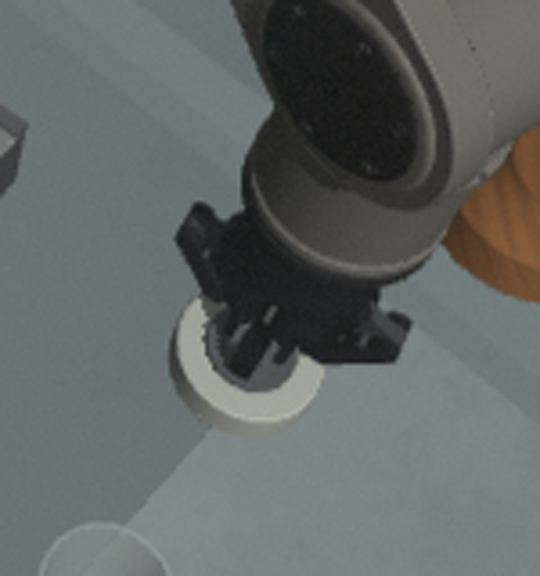

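Bar gripped. I'll press down and turn clockwise about 50° first.

```bash
python3 -m pendant '[[1,[0,0,0.15],[0,0,0]],[1,[0,0,0.15],[0,0,0]],[1,[0,0,0],[0,0,0]]]' 80; python3 -m pendant '[[1,[0,0,0],[0,0,5]],[1,[0,0,0],[0,0,5]],[1,[0,0,0],[0,0,5]],[1,[0,0,0],[0,0,5]],[1,[0,0,0],[0,0,0]]]'
python3 - <<'E'
from h import *
d,o=snap("wrist","w27.png",(140,100,440,400),2)
print(o["force"],o["wrist_torque"],q2R(o["tool_rot"])[:,0].round(3),o["joint_pos"].round(2))
E
```

```text
time: 50.68
eef_pos: [0.503, 0.3541, 0.0151]
tool_rot: [0.001, -0.103, 0.995, -0.001]
force: [-13.3, -16.0, 56.4]
gripper_width: 0.0116
time: 51.3
eef_pos: [0.503, 0.3539, 0.015]
tool_rot: [0.002, 0.073, 0.997, -0.0]
force: [-11.7, -17.3, 54.9]
gripper_width: 0.0111
[-11.67733725 -17.34920629  54.86319695] [-3.84146249  2.91852195 -0.10857943] [-0.989  0.145 -0.003] [-0.06  0.74 -0.9   1.84  0.72  0.93  0.12]
```

View pics/w27.png

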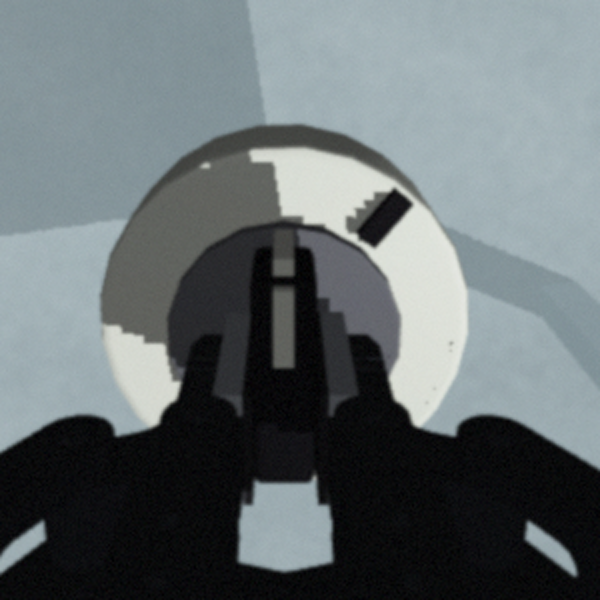

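The casing is holding while the dial turns, but the push is 55 N. I'll ease off by 2 mm.

```bash
python3 -m pendant '[[1,[0,0,-0.2],[0,0,0]],[1,[0,0,0],[0,0,0]]]'; python3 -m pendant '[[1,[0,0,0],[0,0,5]],[1,[0,0,0],[0,0,5]],[1,[0,0,0],[0,0,5]],[1,[0,0,0],[0,0,5]],[1,[0,0,0],[0,0,5]],[1,[0,0,0],[0,0,5]],[1,[0,0,0],[0,0,0]]]'
python3 - <<'E'
from h import *
d,o=snap("wrist","w28.png",(140,100,440,400),2)
print(o["force"],o["wrist_torque"],q2R(o["tool_rot"])[:,0].round(3),o["joint_pos"].round(2))
x=q2R(o["tool_rot"])[:,0];print(np.degrees(np.arctan2(x[1],x[0])))
E
```

```text
time: 51.6
eef_pos: [0.5029, 0.3539, 0.0153]
tool_rot: [0.001, 0.072, 0.997, -0.0]
force: [-5.2, -7.5, 23.3]
gripper_width: 0.0116
time: 52.48
eef_pos: [0.5028, 0.3536, 0.0153]
tool_rot: [0.001, 0.328, 0.945, -0.0]
force: [-6.4, -8.5, 26.0]
gripper_width: 0.0114
[-6.44245192 -8.51349504 26.03294451] [-1.96785305  1.30975053 -0.10189167] [-0.785  0.62  -0.002] [-0.13  0.69 -0.79  1.85  0.63  0.87 -0.33]
141.67982986519098
```

View pics/w28.png

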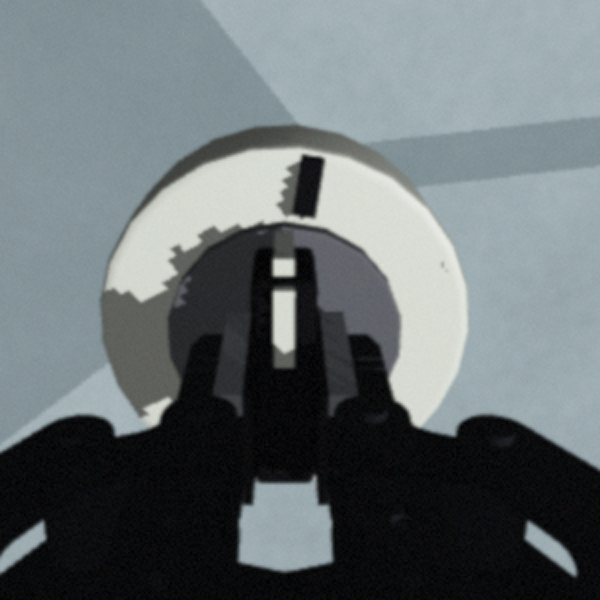

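Run:
```python
from h import *
d=get_image("wrist");o=get_obs();x=q2R(o["tool_rot"])[:,0];xa=np.degrees(np.arctan2(x[1],x[0]))
P=lambda u,z:onz(d,(140+u[0]/2,100+u[1]/2),z,o)
mk=P((308,186),.03)
a,b=P((312,156),.03),P((303,217),.03)
ang=lambda v:np.degrees(np.arctan2(v[1],v[0]))
im=d["frame"].astype(int)
# casing outline: left/right extremes in zoom 103..467 at z=.03
cl,cr=P((103,310),.03),P((467,310),.03);print("axis?",((cl+cr)/2).round(4))
for c in ((.5025,.3532),o["eef_pos"][:2],((cl+cr)/2)[:2]):
    v=mk[:2]-np.array(c);print(c,"mark",ang(v),np.linalg.norm(v))
print("mark line",ang((a-b)[:2]),"tool x",xa)
p,q=P((284,250),.057),P((284,365),.057);print("ptr",ang((p-q)[:2]))
```

```text
axis? [0.499  0.3556 0.03  ]
(0.5025, 0.3532) mark 133.71943792882124 0.03463375159022403
[0.50284508 0.35361256] mark 134.60518706602565 0.03457821277982288
[0.49898182 0.35563531] mark 132.10199737601283 0.03045429638689266
mark line 134.14992944668515 tool x 141.7498518727366
ptr 141.7362158370486
```

Mark at 134.2°, pointer at 141.7°, so about 7.5° more.

```bash
python3 -m pendant '[[1,[0,0,0],[0,0,4]],[1,[0,0,0],[0,0,3.5]],[1,[0,0,0],[0,0,0]],[1,[0,0,0],[0,0,0]]]'
python3 - <<'E'
from h import *
d,o=snap("wrist","w29.png",(140,100,440,400),2)
P=lambda u,z:onz(d,(140+u[0]/2,100+u[1]/2),z,o)
x=q2R(o["tool_rot"])[:,0];print(np.degrees(np.arctan2(x[1],x[0])),o["force"])
E
```

```text
time: 53.08
eef_pos: [0.5028, 0.3536, 0.0153]
tool_rot: [0.001, 0.389, 0.921, -0.0]
force: [-6.8, -9.7, 26.4]
gripper_width: 0.0116
134.25418977708784 [-6.76323306 -9.65979394 26.44579417]
```

View pics/w29.png

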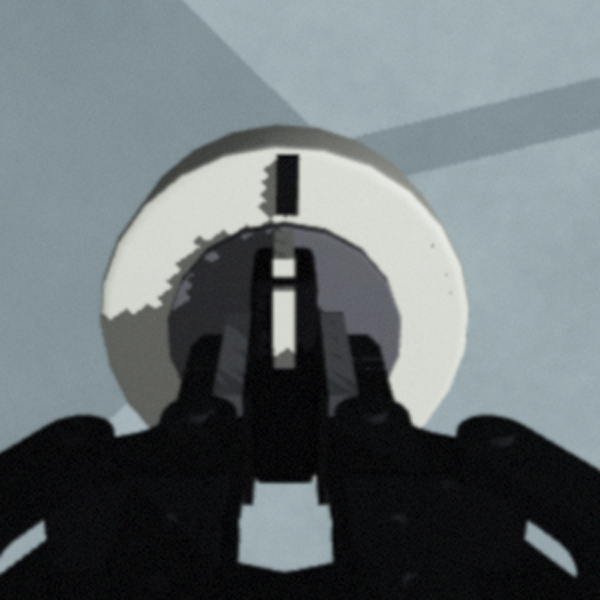

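Nearly aligned: mark column 287 against pointer column 284 in the zoom. I'll add 1°, then ease the push and release.

```bash
python3 -m pendant '[[1,[0,0,0],[0,0,1]],[1,[0,0,0],[0,0,0]],[1,[0,0,-0.15],[0,0,0]],[1,[0,0,0],[0,0,0]],[2,[0,0,0],[0,0,0]],[4.5,[0,0,0],[0,0,0]],[4.5,[0,0,0],[0,0,0]],[4.5,[0,0,-2],[0,0,0]],[4.5,[0,0,-4],[0,0,0]],[6,[0,0,-5],[0,0,0]],[6,[0,0,0],[0,0,0]],[6,[0,0,0],[0,0,0]]]'
python3 - <<'E'
from h import *
d,o=snap("wrist","w30.png",(220,130,340,250),5)
print(o["eef_pos"])
E
```

```text
time: 54.62
eef_pos: [0.5025, 0.3537, 0.1259]
tool_rot: [0.0, 0.397, 0.918, 0.0]
force: [-0.6, -0.2, -0.1]
gripper_width: 0.0595
[0.50252058 0.35366192 0.12586922]
```

View pics/w30.png

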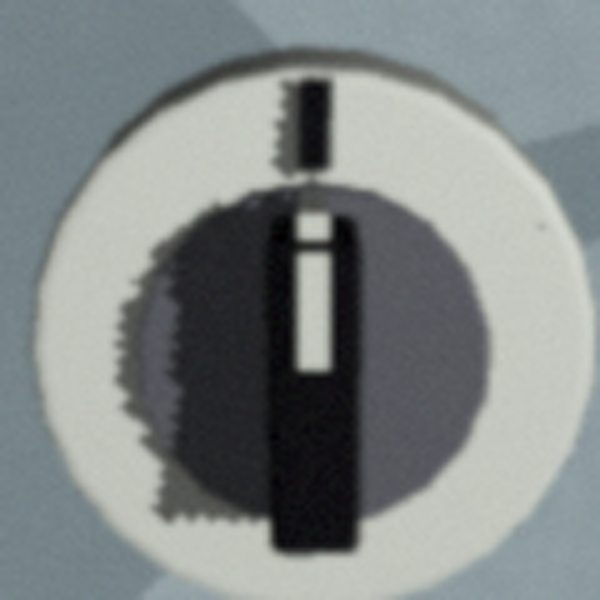

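The pointer (column 314) is in line with the mark (column 315). I'll back away and do the final checks.

```bash
python3 -m pendant '[[6,[0,0,-5],[0,0,0]],[6,[0,0,-4],[0,0,0]],[6,[2,-3,0],[0,0,0]],[6,[2,-4,0],[0,0,0]],[6,[2,-4,0],[0,0,0]],[6,[0,0,0],[0,0,0]],[6,[0,0,0],[0,0,0]],[6,[0,0,0],[0,0,0]]]'
python3 - <<'E'
from h import *
snap("top","t31.png",(130,120,430,300),2.6)
snap("scene","s31.png",None,1.4)
t=get_image("top");print(onz(t,(130+259/2.6,120+149/2.6),.045))
E
```

```text
time: 55.68
eef_pos: [0.3818, 0.3222, 0.2148]
tool_rot: [-0.0, 0.397, 0.918, 0.0]
force: [-0.3, 0.9, 0.9]
gripper_width: 0.0599
[0.6245862  0.15312977 0.045     ]
```

View pics/t31.png

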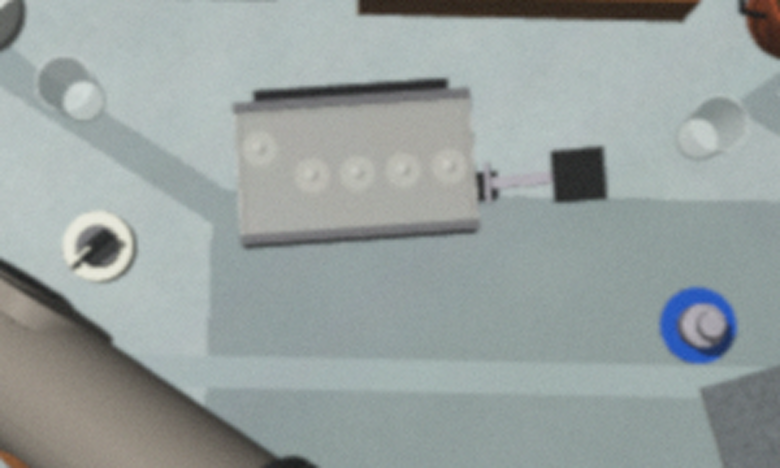

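View pics/s31.png

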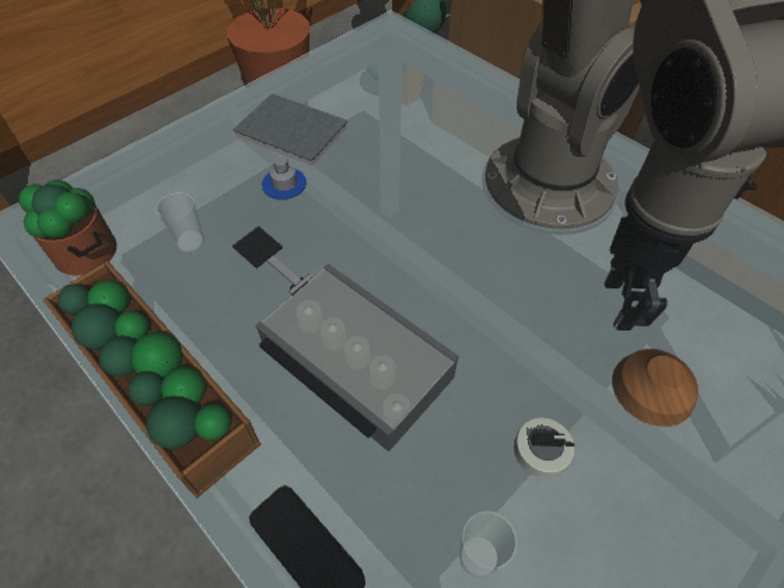

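Everything is in place: five upright candles under the shut lid, the weight centred on the coaster, the pointer at the mark, and the tumblers and bowl unmoved. I'll hand in.

```bash
python3 -c "
from cell import *
print(sign_off())"
```

```text
the job is handed in; nothing more can be done
None
```

I did the whole job in the order asked and handed it in at about 56 s. The weight held the lid up while I stood all five candles in the box. Then I took the weight off, so the lid closed, and stood it back on the coaster before turning the dial about 58° clockwise while pushing down.

**Final checks (all three cameras):**
- **Lid and candles:** the lid is shut and five candles stand upright inside. One shifted a few centimetres within the box while the robot was away from it, and it stayed upright and inside.
- **Weight:** it is upright, about 3 mm from the coaster's centre.
- **Timer:** the pointer is in line with the mark to within about 1°, and the casing did not visibly turn or slide.
- **Bystanders and robot:** the tumblers and bowl look unmoved, and the robot is clear of everything.

**What went less cleanly:**
- **First grip on the weight:** it closed above the knob with about 20 N on it, because the fingertips sit about 23 mm behind the TCP reading. I gripped again lower and it held.
- **Push on the timer:** for about a second, during the first 20° of the turn, I pushed down with about 55 N through the fingertips. I then eased to about 25 N. The wrist force stayed well under its 120 N limit. The 40 N limit covers the arm and gripper body, which I don't think it touched, but I could not confirm how that would be judged.

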